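Reference cell to the inspection light

ROBOT

A 6-joint arm with a two-finger parallel gripper is mounted at the origin on the work surface. World frame = base frame: x ahead of the robot, y to its left, z up, the work surface at z = 0. Lengths are in m, angles in rad, forces in N, time in s.
With the tool pointing down it reaches from about 0.35 to 0.975 m from the base axis. Payload 4.9 kg.
Tool frame: the origin (TCP) lies at the very end of the fingers, on their centre line; the grasp point (between the pads) lies 19 mm behind it (grasp_offset is the distance from the TCP to the grasp point, in m); x points along the fingers, y is the direction in which the jaws open and shut, and the axes are right-handed (so a half turn about x gives the same grasp; the last joint's range is limited). The gripper opens to 85 mm and grips with 20 to 120 N. Pads are 22 mm wide; open, the fingers measure 114 mm over their backs; the gripper's body (76 mm by 85 mm) begins 54 mm behind the grasp point. The pads swing forward as they close: fully open they stand 13 mm farther back than shut.
Start: joints at [1.215, 0.053, 1.613, -0, 1.476, -0.119], TCP at [0.147, 0.608, 0.231] pointing down, gripper open.
Joint ranges: [-3.01, 3.01], [-1.01, 2.22], [0.06, 2.58], [-1.02, 4.17], [0.09, 2.62], [-3.14, 3.14]. Speed limits (rad/s): [2.57, 2.57, 3.14, 3.14, 3.14, 3.14].

INTERFACE

Orientations are given as a rotation vector (axis times angle).
In Python, from station import get_obs, get_image, camera_model, finish_job, grasp_offset gives the robot as it stands.
- The arm moves only by the shell command python3 -m crank 'ROWS' [OPENING] [FORCE]. ROWS is JSON, a list that holds one entry, the list of rows, each a list of 4 numbers: the shift along the world's x, y, z in m, then the turn about the world's z in degrees. In form: [[[dx, dy, dz, turn], ...]]. A call has 1 to 5 rows; each row is the pose to reach, as a shift and turn from the pose commanded when the call began; what a row does not reach only later rows make up. A row lasts 1/12 s, in which the tool goes at most 41.7 mm and 7.16 degrees, less where a joint would pass 70% of its speed; a pose out of reach is approached as far as the arm can. A call with a gripper value outside its range is refused whole. OPENING is the opening, from 0 (shut) to 1 (fully open), set as the call begins (- or left out, the last holds). The fingers move at their own pace and stop on an object; FORCE is the grip in N (left out, the last holds). Time passes only in rows, so rows that repeat a pose let the fingers close. It gives the time, the measured TCP pose, the force and the opening at its end, in the units of the state.
- get_obs(): the state, without advancing time (a new reading comes with each control period).
- get_image(name): name is "scene" or "top" or "wrist"; returns (picture, depth): 480x640x3 uint8, red, green, blue; 480x640 float32, m along the optical axis (not along the pixel's ray), 0 where there is no reading.
- camera_model(name): a dict with "fx", "fy", "cx", "cy" (pixels), "xyz" and "attitude" of the camera in the world. Camera axes: x right, y down, z forward; pixel columns grow to the right and rows downward; lengths in m; the calibration is good to about 2 mm. A picture is of the moment at which its call begins: read the wrist's pose just before it. camera_model takes no time and is no camera call; for the wrist camera it gives the pose at the moment of the call.
- finish_job(): hands the job in, once; it reports no verdict.
The state is a dict: "t": time; "q": joint angles; "dq": joint speeds; "effort": joint torques, N m; "tool_pos": TCP position; "tool_rot": TCP orientation; "contact_force": force on the tool from outside, world axes, zero at the start; "wrist_torque": the same for the moment, N m; "opening": finger opening in m.
Only numpy, scipy, OpenCV 4.12 (cv2) and the standard library are available. Lean on these libraries where they do the work, as an engineer would, in place of code of your own. Each camera call takes 0.05 s, during which the arm holds its last target.

TASK

Take the flat spatula, lever up the lid of the cell case with its blade in the notch under the red lip, swing the lid wide open and lay the spatula down flat on the bench. Then draw the blue-capped glass cell out of its well and tip it well over, towards lying on its side, over the middle of the lit pad, to check the glass for scratches against the light. Finish still holding it there in the gripper, still and about 10 cm above the pad; leave the lid open, the other two cells in their wells and everything else where it stands.

Things in the scene. Friction and masses are not known exactly. Their poses are not given: they have to be found in the camera images.
- pry_notch (a point): Middle of the pry notch, on the outer face of the case's front wall; axes as the case. The notch is a slot 40 mm wide (y) and 7 mm high, between the tray rim cut down to 38 mm above the bench and the lid's lower edge at 45 mm; this point is 41.5 mm above the bench. A blade can go in 33 mm past the 4 mm wall, over the insert, before it meets a cell.
- lid_lip (a point): Outer edge of the red lip on the lid's lower front edge, right over the notch: 36 mm wide (y), 4 mm thick, sticking out 9 mm from the front face. Moves with the lid.
- lid_hinge (a point): Middle of the lid's hinge line (along the case's y), on top of the tray's back wall: 110 mm behind the front face, 45 mm above the bench. Fixed to the case; axes as the case.
- lid (a joint): Lid angle: 0 closed, grows as it swings up and back, stop at 1.75 rad. A hollow hood 110 by 160 by 44 mm (walls and top 4 mm, open below), 0.12 kg, without handle or latch; its stiff hinge holds it at any angle where it is left, and it takes about 2 N at the lip to raise it. Wide open it stands up behind the tray, hollow side to the robot.
- spatula_grip (a point): Balance point of the flat spatula, on the centre line of its green handle. The handle is a bar 14 mm wide and 14 mm high, from 80 mm behind this point to 15 mm ahead of it; it lies flat on the bench, so this point is 7 mm up. Axes: x from handle to blade tip, z up. 60 g. It starts with the blade pointing roughly away from the robot.
- spatula_tip (a point): End of the spatula's steel blade, middle of its width and thickness: 110 mm ahead (+x) of the balance point, same height. The blade is 95 mm long, 16 mm wide and 2 mm thick, level with the handle's mid-height. Same axes.
- blue_centre (a point): Centre of the blue-capped sealed glass cell, the one to draw: upright cylinder 72 mm tall, body 25 mm wide, the top 15 mm a 26 mm cap; about 60 g. Half-way up, on its axis; z towards the cap. It starts in one of the three wells (27.5 mm wide, 30 mm deep; which one varies): underside 8, centre 44, top 80 mm above the bench, standing 42 mm out of the insert.
- white_centre (a point): Centre of the white-capped cell, alike, in another well. To be left alone.
- yellow_centre (a point): Centre of the yellow-capped cell, alike, in another well. To be left alone.
- pad_centre (a point): Middle of the top face of the lit inspection pad, a flat silver-edged plate 130 (x) by 170 (y) by 8 mm with a glowing white window, lying on the bench, fixed; this point is 8 mm above the bench.
- spatula: The spatula itself: origin on its underside where the handle meets the blade, 15 mm ahead of the balance point and 7 mm below it.
- cell_blue: The blue-capped cell itself: origin at the centre of its underside.
- case: Reference-cell case: grey tray 110 (x) by 160 (y) by 45 mm high, with a light-grey deep hinged lid 89 mm high in all. Fixed. Origin: centre of its underside; x from its front (robot side) towards the hinge at the back, y along the front, z up. Walls 4 mm; inside, a black insert, top 38 mm above the bench, with a row of three wells along y, 45 mm apart, 50 mm behind the front face.
- pad: The lit inspection pad: origin at the centre of its underside.
- beaker: Bystander: glass beaker, 72 mm wide, 90 mm high, left of the case and farther back. Origin: centre of its underside.
- salt_jar: Bystander: white jar with red cap, 64 mm wide, 85 mm high, to the right of the spatula. Origin: centre of its underside.
- tip_box: Bystander: pipette-tip box, 85 by 125 by 67 mm, clear with a teal lid, beyond the spatula. Origin: centre of its underside.
Things that resemble listed ones, but are neither listed nor needed, are in the scene too. Of the things that look like the spatula, the middle-sized one is meant.

How it is judged:
On the way, in this order (a step that is already met when the one before it is completed fails the run):
1. the lid is raised by the spatula's blade (value of joint lid between 0.12 and 0.9 rad and contact force between spatula and lid above 0.1 N), for 0.1 s.
2. the lid is wide open (value of joint lid above 1.4 rad), for 0.1 s.
3. the spatula lies flat on the bench, let go (height (world z) of spatula_grip below 0.02 m and height (world z) of spatula_tip below 0.025 m and contact force between the fingers and spatula below 0.02 N and linear speed of spatula below 0.03 m/s), for 0.1 s.
4. the blue-capped cell is gripped and drawn clear of the case (height (world z) of blue_centre above 0.09 m and contact force between the fingers and cell_blue above 0.5 N and contact force between cell_blue and case below 0.05 N), for 0.1 s.
At the end, for the whole second after the job is handed in: The blue-capped cell is held still by the fingers alone, 46 to 126 degrees over from upright, its centre within 50 mm sideways of the pad's middle and 55 to 170 mm above it; lid open (over 1.3 rad), spatula flat and still on the bench, the other two cells within 8 mm of where they stood (angle between cell_blue's own z axis and vertical between 0.8 and 2.2 rad and horizontal distance between blue_centre and pad_centre below 0.05 m and height (world z) of blue_centre between 0.063 and 0.178 m and contact force between the fingers and cell_blue above 0.5 N and contact force between cell_blue and pad below 0.05 N and contact force between cell_blue and case below 0.05 N and contact force between cell_blue and spatula below 0.05 N and linear speed of each of cell_blue, spatula below 0.03 m/s and value of joint lid above 1.3 rad and height (world z) of spatula_grip below 0.02 m and height (world z) of spatula_tip below 0.025 m and distance of each of white_centre, yellow_centre from where it was at the start of the episode below 0.008 m); the arm keeps its last pose, push and grip.
It fails at once if a bystander on the bench is shifted by more than 30 mm (distance of any of beaker, salt_jar, tip_box from where it was at the start of the episode above 0.03 m).
It fails at once if another cell is pulled out of its well (distance of any of white_centre, yellow_centre from where it was at the start of the episode above 0.02 m).
It also fails if it takes over 61 s, if anything falls off the work surface, if the arm or the gripper's body presses on something with over 40 N, if the wrist force passes 120 N, or if a joint passes its speed limit or range.

## Working session

There is one attempt and no reset: what is moved stays moved. The work goes in short steps, Python scripts to look and compute and a shell command to move; the robot and the scene stay as the last step left them, time stands still between calls to the robot, and variables do not carry over. Pictures are saved under pics/ and viewed, and the job is handed in when it is done.

```bash
ls -la; mkdir -p pics; cat > h.py <<'E'
import numpy as np, cv2, json
from station import *
from scipy.spatial.transform import Rotation as R
def cam(n):
    m=camera_model(n); return m
def snap(n,name):
    m=camera_model(n); im,d=get_image(n)
    cv2.imwrite(f'pics/{name}.png',im[:,:,::-1]); np.savez(f'pics/{name}.npz',im=im,d=d,m=json.dumps({k:(np.asarray(v).tolist()) for k,v in m.items()}))
    return im,d,m
def load(name):
    z=np.load(f'pics/{name}.npz'); return z['im'],z['d'],json.loads(str(z['m']))
def rot(m):
    a=np.asarray(m['attitude']); return a if a.shape==(3,3) else R.from_rotvec(a).as_matrix()
def pix(m,u,v,z):
    r=rot(m)@np.array([(u-m['cx'])/m['fx'],(v-m['cy'])/m['fy'],1]); o=np.array(m['xyz']); return o+r*(z-o[2])/r[2]
def cloud(d,m):
    v,u=np.mgrid[0:d.shape[0],0:d.shape[1]]
    P=np.stack([(u-m['cx'])/m['fx']*d,(v-m['cy'])/m['fy']*d,d],-1); return P@rot(m).T+np.array(m['xyz'])
E
python3 - <<'E'
from h import *
for n in ['scene','top','wrist']:
    im,d,m=snap(n,n+'0'); print(n,m)
print(get_obs(), grasp_offset)
E
```

```text
total 12
drwxr-xr-x  3 agent agent 4096 Dec  7 02:50 .
drwxr-xr-x 23 root  root  4096 Dec  7 02:50 ..
drwxr-xr-x  2 agent agent 4096 Dec  7 02:50 pics
scene {'fx': 496.5216749866327, 'fy': 496.5216749866327, 'cx': 315.1076693878855, 'cy': 246.7053696866521, 'xyz': array([0.77279871, 0.43591226, 0.83778468]), 'attitude': array([-0.74308109, -2.76967281,  0.87003635])}
top {'fx': 491.91588744907375, 'fy': 491.91588744907375, 'cx': 327.6944905227263, 'cy': 240.86930128645204, 'xyz': array([ 0.36239936, -0.05425262,  1.16314285]), 'attitude': array([-2.13018706,  2.14847801, -0.14885058])}
wrist {'fx': 425.5472060946457, 'fy': 425.5472060946457, 'cx': 319.3077393729918, 'cy': 238.15207943877988, 'xyz': array([0.06997311, 0.62565093, 0.37363716]), 'attitude': array([2.2626653 , 1.78113109, 0.27904747])}
{'t': 0.15, 'q': array([ 1.21500263e+00,  5.32651312e-02,  1.61397464e+00, -4.43368610e-06,
        1.47600703e+00, -1.18984637e-01]), 'dq': array([-0.00069018, -0.00251588, -0.00243774, -0.0010952 , -0.00119159,
        0.00096717]), 'effort': array([ 2.82404708e-04, -3.94238019e+01, -3.70723271e+01, -1.12442590e-04,
        4.63965145e-03, -3.43974637e-05]), 'tool_pos': array([0.14644686, 0.60709957, 0.23031065]), 'tool_rot': array([ 0.18465432,  1.56317394, -0.18718639]), 'contact_force': array([-0.97784193, -1.06378109, -0.60698477]), 'wrist_torque': array([ 0.00010323, -0.00582972,  0.05501964]), 'opening': 0.08520396245350374} 0.0187
```

View pics/scene0.png

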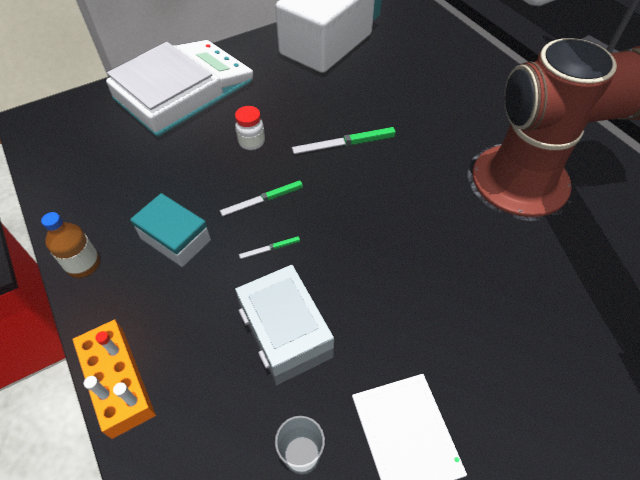

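View pics/top0.png

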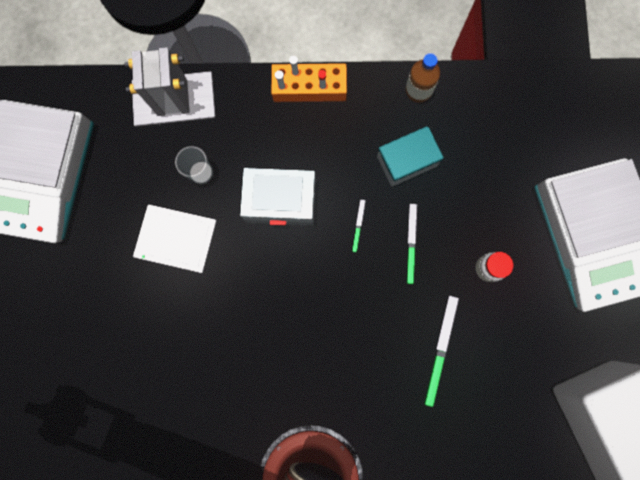

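View pics/wrist0.png

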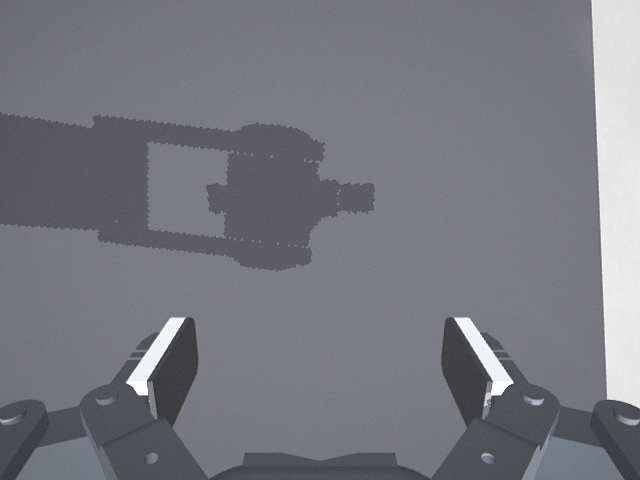

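```bash
python3 - <<'E'
from h import *
for n in ['top0','scene0']:
    im,d,m=load(n); P=cloud(d,m); hsv=cv2.cvtColor(im,cv2.COLOR_RGB2HSV)
    print(n, 'bench z', np.median(P[...,2][(im.max(-1)<40)&(d>0)]))
    g=((hsv[...,0]>50)&(hsv[...,0]<75)&(hsv[...,1]>150)&(hsv[...,2]>120)).astype(np.uint8)
    k,l,s,c=cv2.connectedComponentsWithStats(g)
    for i in range(1,k):
        if s[i,4]<30: continue
        q=l==i; vv,uu=np.where(q); z=np.median(P[q][:,2])
        pts=np.array([pix(m,u,v,0.012) for u,v in zip(uu,vv)])[:,:2]
        (ce,wh,a)=cv2.minAreaRect(pts.astype(np.float32)*1000)
        print(' green',c[i],s[i,4],'z',z,'mean',pts.mean(0),ce,wh,a)
    # steel/white blades & others
    w=((P[...,2]>0.002)&(P[...,2]<0.02)&(hsv[...,1]<40)&(hsv[...,2]>140)&(d>0)).astype(np.uint8)
    k,l,s,c=cv2.connectedComponentsWithStats(w)
    for i in range(1,k):
        if s[i,4]<60: continue
        q=l==i; vv,uu=np.where(q); z=np.median(P[q][:,2])
        pts=np.array([pix(m,u,v,z) for u,v in zip(uu,vv)])[:,:2]
        (ce,wh,a)=cv2.minAreaRect(pts.astype(np.float32)*1000)
        print(' white',c[i],s[i,4],'z',z,'mean',pts.mean(0),ce,wh,a)
    r=((hsv[...,0]<8)|(hsv[...,0]>172))&(hsv[...,1]>150)&(hsv[...,2]>90)
    k,l,s,c=cv2.connectedComponentsWithStats(r.astype(np.uint8))
    for i in range(1,k):
        if s[i,4]<15 or s[i,4]>2000: continue
        q=l==i; print(' red',c[i],s[i,4],np.median(P[q],0),P[q].min(0),P[q].max(0))
    # case top
    w=(abs(P[...,2]-0.089)<0.006)&(d>0)&(P[...,0]>0.3)&(P[...,0]<.6)&(abs(P[...,1]-.05)<.13)
    k,l,s,c=cv2.connectedComponentsWithStats(w.astype(np.uint8))
    for i in range(1,k):
        if s[i,4]<300: continue
        q=l==i; print(' lid',c[i],s[i,4],np.median(P[q],0),[(tuple(np.round(x,1)),y) for x,y in []],cv2.minAreaRect((P[q][:,:2]*1000).astype(np.float32)))
    for lab,lo,hi in [('teal',80,100)]:
        q=(hsv[...,0]>lo)&(hsv[...,0]<hi)&(hsv[...,1]>120)&(P[...,0]>.3)&(P[...,1]<0)
        print(lab,np.median(P[q],0),cv2.minAreaRect((P[q][:,:2]*1000).astype(np.float32)))
E
```

```text
top0 bench z 0.00016115578703068678
 green [411.98630137 267.82191781] 73 z 0.011140009621281477 mean [ 0.46962269 -0.24029971] (474.1092224121094, -237.38087463378906) (14.99640941619873, 81.00371551513672) 84.91226196289062
 green [434.71666667 382.44444444] 180 z 0.01752930444732581 mean [ 0.20907913 -0.28305333] (211.9001007080078, -282.1484069824219) (19.169198989868164, 110.1015625) 74.15873718261719
 white [180.93139407 102.44401756] 1822 z 0.012041219429929528 mean [0.88578571 0.31774611] (897.6531372070312, 339.12823486328125) (120.38198852539062, 199.54708862304688) 5.8284592628479
 white [196.94382022 167.95505618] 89 z 0.0046918573386678375 mean [0.71943179 0.27478082] (719.9176635742188, 275.317626953125) (19.768619537353516, 41.22062683105469) 46.49353790283203
 white [360.13157895 212.73684211] 114 z 0.005832448429366699 mean [ 0.60369116 -0.12155738] (603.1801147460938, -122.09252166748047) (12.17770767211914, 65.5044174194336) 80.38633728027344
 white [174.51087811 237.9051114 ] 3815 z 0.008618574880817853 mean [0.5464888  0.32186252] (546.491943359375, 322.329895019
[... 3078 characters left out ...]
88, 261.8087463378906) (40.748661041259766, 51.00428009033203) 60.02922821044922
 red [247.28770302 115.63341067] 431 [ 0.47049003 -0.41369128  0.08233828] [ 0.40445592 -0.54978222 -0.00452339] [0.77279871 0.43591226 0.83778468]
 red [102.20895522 337.58208955] 134 [ 0.90997932 -0.02970682  0.09929711] [ 0.90063665 -0.0655197   0.0401316 ] [ 0.93038599 -0.02224241  0.10346913]
 lid [306.43422354 301.04055391] 1011 [0.58940679 0.06979939 0.0877531 ] [] ((588.4901123046875, 71.57337188720703), (160.3169403076172, 25.196086883544922), 89.09185791015625)
teal [ 0.72919196 -0.23534336  0.06434546] ((595.5032348632812, -448.8066101074219), (624.1617431640625, 348.0745544433594), 77.53585815429688)
```

```bash
python3 - <<'E'
from h import *
print(R.from_rotvec(get_obs()['tool_rot']).as_matrix().round(3))
print(rot(camera_model('wrist')).round(3))
for n in ['top0','scene0']:
    im,d,m=load(n); P=cloud(d,m); hsv=cv2.cvtColor(im,cv2.COLOR_RGB2HSV)
    w=(abs(P[...,2]-0.089)<0.006)&(d>0)&(P[...,0]>0.5)&(P[...,0]<.75)&(abs(P[...,1]-.07)<.11)
    k,l,s,c=cv2.connectedComponentsWithStats(w.astype(np.uint8))
    for i in range(1,k):
        if s[i,4]<300: continue
        q=l==i; vv,uu=np.where(q)
        pts=np.array([pix(m,u,v,.089) for u,v in zip(uu,vv)])[:,:2]*1000
        print(n,' lid',c[i],s[i,4],cv2.minAreaRect(pts.astype(np.float32)), np.percentile(pts,[.5,99.5],axis=0))
im,d,m=load('top0'); hsv=cv2.cvtColor(im,cv2.COLOR_RGB2HSV)
r=((hsv[...,0]<8)|(hsv[...,0]>172))&(hsv[...,1]>120)&(hsv[...,2]>70); r[:215]=0;r[230:]=0;r[:,:260]=0;r[:,300:]=0
v,u=np.where(r); pts=np.array([pix(m,a,b,.047) for a,b in zip(u,v)]); print('lip',pts.min(0),pts.max(0),pts.mean(0))
cv2.imwrite('pics/crop.png',cv2.resize(im[150:300,220:440,::-1],None,fx=3.6,fy=3.6,interpolation=cv2.INTER_CUBIC))
E
```

```text
[[-0.001  0.235  0.972]
 [-0.002  0.972 -0.235]
 [-1.    -0.002 -0.   ]]
[[ 0.235  0.924  0.3  ]
 [ 0.972 -0.223 -0.075]
 [-0.003  0.309 -0.951]]
top0  lid [277.08614009 192.96661699] 3355 ((633.8748168945312, 68.82952880859375), (160.08853149414062, 110.79801177978516), 87.00674438476562) [[577.87561525 -10.33073813]
 [689.7265787  149.03021743]]
scene0  lid [283.59162491 314.75447387] 5588 ((634.1451416015625, 71.0982666015625), (161.37704467773438, 109.9555435180664), 86.9495849609375) [[578.22875778  -9.0822956 ]
 [690.2700501  150.71856749]]
lip [0.56795542 0.05463104 0.047     ] [0.58001825 0.09166302 0.047     ] [0.5743219  0.07247141 0.047     ]
```

View pics/crop.png

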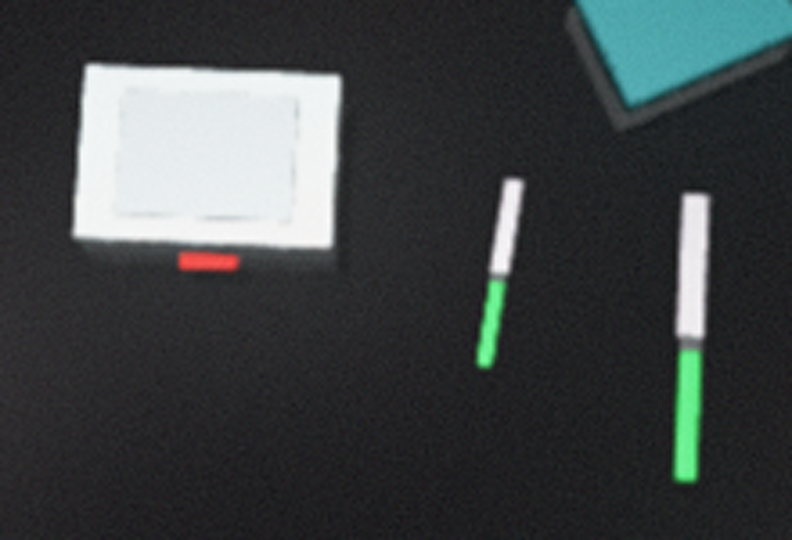

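```bash
python3 -m crank '[[[0.13,-0.15,0,5],[0.13,-0.15,0,5],[0.13,-0.15,0,5],[0.13,-0.15,0,5],[0.13,-0.15,0,5]]]' 1; python3 -m crank '[[[0.09,-0.18,-0.03,4.3],[0.09,-0.18,-0.03,4.3],[0.09,-0.18,-0.03,4.3],[0.09,-0.18,-0.03,4.3],[0.09,-0.18,-0.03,4.3]]]'; python3 -m crank '[[[0.04,-0.2,0,0],[0.04,-0.2,0,0],[0.04,-0.2,0,0],[0.04,-0.2,0,0],[0.04,-0.2,0,0]]]'
```

```text
t: 0.57
tool_pos: [0.2778, 0.4553, 0.2309]
tool_rot: [0.117, 1.567, -0.119]
contact_force: [-0.0, 0.3, 0.5]
opening: 0.0851
t: 0.98
tool_pos: [0.3669, 0.2753, 0.2006]
tool_rot: [0.058, 1.57, -0.059]
contact_force: [0.4, 0.5, 0.3]
opening: 0.0854
t: 1.4
tool_pos: [0.4064, 0.0753, 0.2012]
tool_rot: [0.059, 1.569, -0.059]
contact_force: [0.5, -0.8, -0.3]
opening: 0.0857
```

```bash
python3 -m crank '[[[0.05,-0.16,0,0],[0.05,-0.16,0,0],[0.05,-0.16,0,0],[0.05,-0.16,0,0],[0.05,-0.16,0,0]]]'; python3 -m crank '[[[0.05,-0.157,-0.03,0],[0.05,-0.157,-0.03,0],[0.05,-0.157,-0.03,0],[0.05,-0.157,-0.03,0],[0.05,-0.157,-0.03,0]]]'; python3 - <<'E'
from h import *
im,d,m=snap('wrist','w1'); print(get_obs()['tool_pos'])
hsv=cv2.cvtColor(im,cv2.COLOR_RGB2HSV);P=cloud(d,m)
g=((hsv[...,0]>50)&(hsv[...,0]<75)&(hsv[...,1]>130)&(hsv[...,2]>60)).astype(np.uint8)
v,u=np.where(g); print('z',np.median(P[g>0][:,2]))
for z in (.014,):
    pts=np.array([pix(m,a,b,z)[:2] for a,b in zip(u,v)])*1000
    print('handle',cv2.minAreaRect(pts.astype(np.float32)),pts.mean(0))
w=(hsv[...,1]<50)&(hsv[...,2]>110)&(P[...,2]<.02)&(P[...,2]>0.004)&(abs(P[...,1]+.244)<.03)&(d>0)
v,u=np.where(w); pts=np.array([pix(m,a,b,.008)[:2] for a,b in zip(u,v)])*1000
print('blade',len(v),cv2.minAreaRect(pts.astype(np.float32)),pts.mean(0))
E
```

```text
t: 1.82
tool_pos: [0.4575, -0.0882, 0.2013]
tool_rot: [0.062, 1.569, -0.066]
contact_force: [-0.3, 1.5, -1.0]
opening: 0.0856
t: 2.23
tool_pos: [0.5066, -0.2443, 0.1685]
tool_rot: [0.062, 1.573, -0.062]
contact_force: [-0.8, 0.8, -0.0]
opening: 0.0856
[ 0.50616527 -0.24178287  0.16912352]
z 0.013706406108224212
handle ((499.98626708984375, -176.62789916992188), (163.8250732421875, 84.03821563720703), 70.21653747558594) [ 508.33926771 -195.60815581]
blade 4435 ((579.4564208984375, -228.84722900390625), (57.71086120605469, 279.8627014160156), 82.63764953613281) [ 570.04685398 -242.0633436 ]
```

View pics/w1.png

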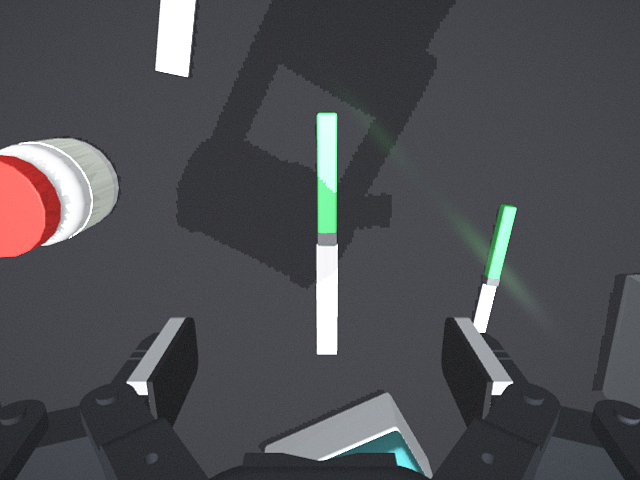

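```bash
python3 - <<'E'
from h import *
im,d,m=load('w1'); hsv=cv2.cvtColor(im,cv2.COLOR_RGB2HSV)
g=((hsv[...,0]>50)&(hsv[...,0]<75)&(hsv[...,1]>60)&(hsv[...,2]>60)); g[:,:300]=0;g[:,350:]=0;g[:100]=0;g[245:]=0
v,u=np.where(g); pts=np.array([pix(m,a,b,.014)[:2] for a,b in zip(u,v)])*1000
print('handle',cv2.minAreaRect(pts.astype(np.float32)),pts.mean(0))
w=(hsv[...,1]<50)&(hsv[...,2]>150); w[:245]=0; w[360:]=0;w[:,:300]=0;w[:,350:]=0
v,u=np.where(w); pts=np.array([pix(m,a,b,.008)[:2] for a,b in zip(u,v)])*1000
print('blade',cv2.minAreaRect(pts.astype(np.float32)),pts.mean(0), v.max())
print('tip',pix(m,327,354,.008),'rear',pix(m,327,113,.014),'joint',pix(m,327,233,.014))
# tool point in image: project TCP downwards
o=get_obs(); print(o['tool_pos'],R.from_rotvec(o['tool_rot']).as_matrix()[:,1])
E
```

```text
handle ((478.1926574707031, -237.65403747558594), (14.565559387207031, 85.09609985351562), 85.40263366699219) [ 492.08849892 -238.90431302]
blade ((579.1585083007812, -245.19862365722656), (16.904586791992188, 94.9289321899414), 86.1553955078125) [ 577.48870883 -244.84982579] 354
tip [ 0.62644405 -0.2481532   0.008     ] rear [ 0.43644198 -0.23410443  0.014     ] joint [ 0.52065558 -0.24037312  0.014     ]
[ 0.50616527 -0.24178287  0.16912352] [0.0781768  0.99693831 0.00154875]
```

```bash
python3 -m crank '[[[0.007,-0.001,-0.035,0],[0.007,-0.001,-0.07,0],[0.007,-0.001,-0.1,0],[0.007,-0.001,-0.13,0],[0.007,-0.001,-0.14,0]]]' 0.6; python3 -m crank '[[[0,0,-0.012,0],[0,0,-0.02,0],[0,0,-0.025,0],[0,0,-0.025,0]]]' 0.35; python3 - <<'E'
from h import *
snap('wrist','w2'); print(get_obs())
E
```

```text
t: 2.7
tool_pos: [0.5104, -0.2373, 0.0264]
tool_rot: [0.061, 1.577, -0.054]
contact_force: [-0.8, 0.4, 0.0]
opening: 0.0516
t: 3.03
tool_pos: [0.5139, -0.2404, 0.0066]
tool_rot: [0.058, 1.57, -0.058]
contact_force: [-0.1, -0.3, 0.7]
opening: 0.0299
{'t': 3.0833, 'q': array([-5.68847802e-01,  1.64407110e-01,  1.89725195e+00,  2.46947265e-05,
        1.07845529e+00, -2.06533701e+00]), 'dq': array([-0.00152665, -0.01102583, -0.0119227 , -0.00115991,  0.00189265,
       -0.0004874 ]), 'effort': array([ 3.90484056e-02, -3.71085763e+01, -3.00651133e+01,  9.70824658e-04,
       -1.41373780e-02,  5.30822272e-04]), 'tool_pos': array([ 0.51429194, -0.24073344,  0.00725129]), 'tool_rot': array([ 0.05778323,  1.56872265, -0.05893107]), 'contact_force': array([-0.41580385, -0.33575059,  0.14030066]), 'wrist_torque': array([-0.04871463,  0.01389235,  0.0219602 ]), 'opening': 0.029780920935256888}
```

View pics/w2.png

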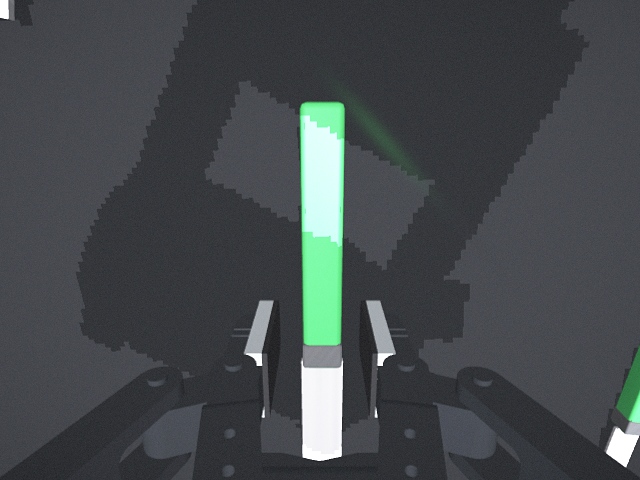

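```bash
python3 -m crank '[[[0,0,-0.003,0],[0,0,-0.003,0],[0,0,-0.003,0],[0,0,-0.003,0],[0,0,-0.003,0]]]' 0 110; python3 -m crank '[[[0,0,0,0],[0,0,0.01,0],[0,0,0.02,0],[0,0,0.04,0],[0,0,0.05,0]]]'; python3 - <<'E'
from h import *
snap('wrist','w3'); snap('scene','s3'); print(get_obs()['opening'],get_obs()['contact_force'])
E
```

```text
t: 3.5
tool_pos: [0.5148, -0.2412, 0.0049]
tool_rot: [0.057, 1.567, -0.06]
contact_force: [0.3, 0.2, 5.9]
opening: 0.0104
t: 3.92
tool_pos: [0.5143, -0.2409, 0.0557]
tool_rot: [0.057, 1.568, -0.059]
contact_force: [1.0, -0.2, 0.3]
opening: 0.0104
0.010304548265262009 [ 0.16354927 -0.0690436   0.04018731]
```

View pics/w3.png

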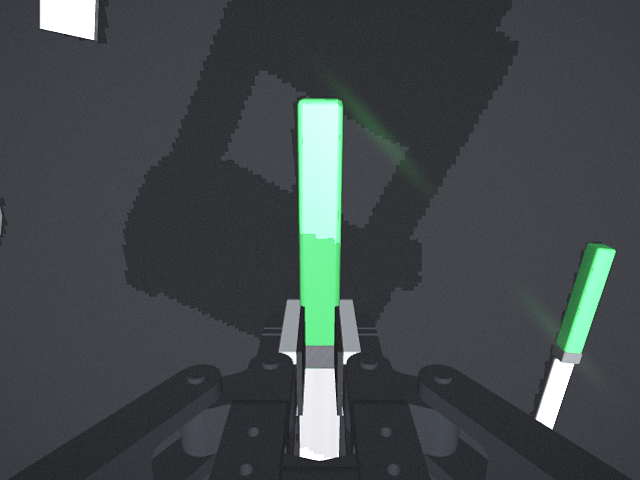

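View pics/s3.png

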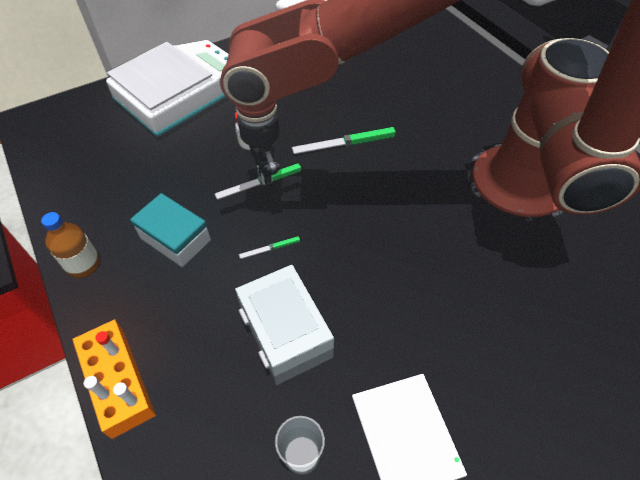

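```bash
python3 - <<'E'
from h import *
print(get_obs()['tool_pos'])
for n in ['s3','w3']:
    im,d,m=load(n);P=cloud(d,m);hsv=cv2.cvtColor(im,cv2.COLOR_RGB2HSV)
    g=(hsv[...,0]>50)&(hsv[...,0]<75)&(hsv[...,1]>60)&(d>0)&(P[...,2]>.04)
    print(n,'handle top',np.percentile(P[g],[5,50,95],axis=0))
    w=(hsv[...,1]<60)&(hsv[...,2]>110)&(P[...,2]>.04)&(P[...,2]<.09)&(P[...,0]>.535)&(P[...,0]<.66)&(abs(P[...,1]+.245)<.03)
    q=P[w]; print('blade',len(q),np.percentile(q,[2,50,98],axis=0) if len(q) else '')
    if len(q)>20:
        print(np.polyfit(q[:,0],q[:,2],1)[0],np.polyfit(q[:,0],q[:,1],1)[0])
E
```

```text
[ 0.51537319 -0.24159256  0.05640827]
s3 handle top [[ 0.43893869 -0.24242926  0.05354739]
 [ 0.46912022 -0.23314593  0.06325191]
 [ 0.50819619 -0.22745487  0.06858557]]
blade 269 [[ 0.53711807 -0.25643999  0.05586457]
 [ 0.58111732 -0.2461149   0.05910492]
 [ 0.62173969 -0.23680332  0.06198757]]
-0.00029488824800354135 -0.06830589882107288
w3 handle top [[ 0.44174338 -0.24562207  0.06396628]
 [ 0.49144678 -0.23985063  0.0654348 ]
 [ 0.5159684  -0.23038611  0.06653485]]
blade 3056 [[ 0.53599133 -0.25258998  0.05857519]
 [ 0.55719346 -0.2443333   0.05962184]
 [ 0.57614858 -0.23748124  0.06069592]]
-0.0005170354557163104 -0.07453885640578647
```

```bash
python3 -m crank '[[[-0.041,0,0,0],[-0.082,0,0,0],[-0.082,0.04,0,1.2],[-0.082,0.08,0,1.2],[-0.082,0.12,0,1.2]]]'; python3 -m crank '[[[0,0.04,0,0],[0,0.08,0,0],[0,0.12,-0.005,0],[0,0.16,-0.01,0],[0,0.19,-0.01,0]]]'; python3 -m crank '[[[0,0.012,-0.0065,0],[0,0.012,-0.0065,0],[0,0.012,-0.0065,0]]]'; python3 - <<'E'
from h import *
snap('wrist','w4'); snap('scene','s4'); snap('top','t4');
o=get_obs();print(o['tool_pos'],R.from_rotvec(o['tool_rot']).as_matrix()[:,1], o['contact_force'])
for n in ['s4','w4','t4']:
    im,d,m=load(n);P=cloud(d,m);hsv=cv2.cvtColor(im,cv2.COLOR_RGB2HSV)
    w=(hsv[...,1]<60)&(hsv[...,2]>110)&(P[...,2]>.03)&(P[...,2]<.055)&(P[...,0]>.455)&(P[...,0]<.565)&(abs(P[...,1]-.075)<.02)
    q=P[w]; print(n,'blade',len(q),np.percentile(q,[1,50,99],axis=0) if len(q) else '')
    if len(q)>20: print(np.polyfit(q[:,0],q[:,2],1)[0],np.polyfit(q[:,0],q[:,1],1))
    r=((hsv[...,0]<8)|(hsv[...,0]>172))&(hsv[...,1]>120)&(hsv[...,2]>70)&(abs(P[...,0]-.575)<.03)&(abs(P[...,1]-.075)<.04)
    q=P[r]; print('lip',len(q),np.percentile(q,[3,50,97],axis=0) if len(q) else '')
E
```

```text
t: 4.43
tool_pos: [0.4301, -0.1201, 0.0525]
tool_rot: [0.046, 1.571, -0.045]
contact_force: [1.5, 0.5, 0.5]
opening: 0.0102
t: 4.85
tool_pos: [0.4297, 0.0721, 0.0418]
tool_rot: [0.042, 1.573, -0.041]
contact_force: [0.2, 0.0, -0.3]
opening: 0.0106
t: 5.1
tool_pos: [0.4306, 0.0818, 0.0359]
tool_rot: [0.04, 1.572, -0.041]
contact_force: [1.1, 0.2, 0.3]
opening: 0.0103
[0.43171589 0.08060487 0.03683117] [ 5.48889185e-02  9.98492427e-01 -2.83464164e-04] [ 0.34676697 -0.19543857 -0.70275165]
s4 blade 372 [[0.45639139 0.06814716 0.03423953]
 [0.49845689 0.07786115 0.03758576]
 [0.53866236 0.08714669 0.04078751]]
-0.0064983427464955475 [-0.05519979  0.10523003]
lip 0 
w4 blade 2823 [[0.45533902 0.07095644 0.03847187]
 [0.47501984 0.07924651 0.03973345]
 [0.49313624 0.08653018 0.04090803]]
-0.00523040986104551 [-0.05356689  0.10459666]
lip 0 
t4 blade 94 [[0.50833992 0.06846267 0.03481349]
 [0.52478277 0.07601208 0.03973792]
 [0.53944791 0.08329103 0.04358008]]
0.0011283372322924304 [-0.05019424  0.10243142]
lip 82 [[ 0.57011847  0.05474109 -0.00161342]
 [ 0.57673622  0.07302212  0.0482926 ]
 [ 0.57992886  0.09419282  0.05296098]]
```

View pics/w4.png

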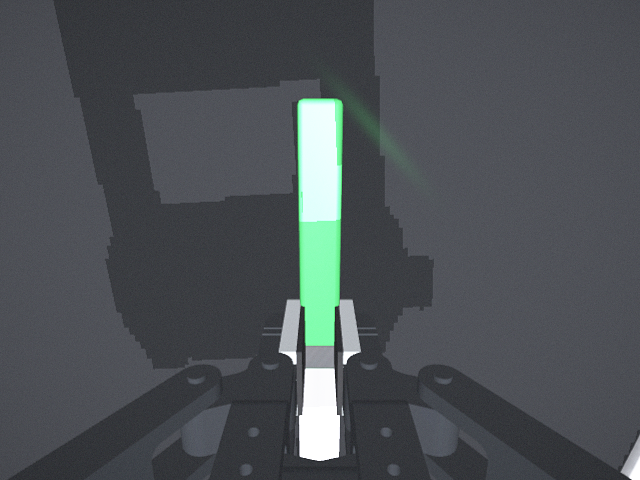

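View pics/t4.png

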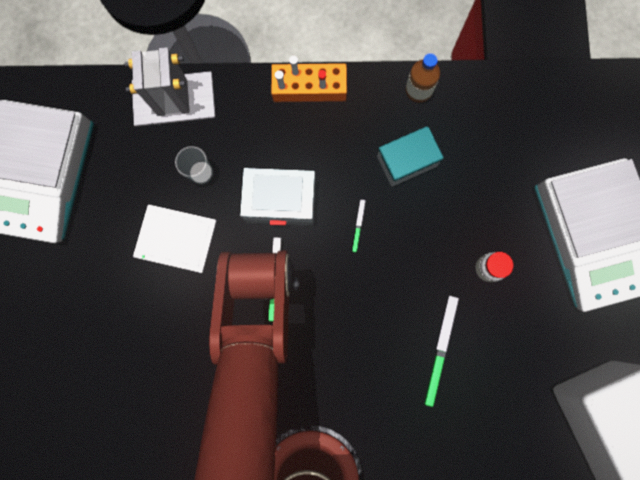

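```bash
python3 -m crank '[[[0,0,0.003,0],[0.01,-0.0005,0.003,0],[0.025,-0.0013,0.003,0],[0.035,-0.0018,0.003,0],[0.035,-0.0018,0.003,0]]]'; python3 -m crank '[[[0.008,-0.0004,0,0],[0.016,-0.0008,0,0],[0.024,-0.0013,0,0],[0.024,-0.0013,0,0]]]'; python3 - <<'E'
from h import *
snap('scene','s5'); snap('top','t5');
o=get_obs();print(o['tool_pos'], o['contact_force'],o['wrist_torque'])
im=load('s5')[0]; cv2.imwrite('pics/s5c.png',cv2.resize(im[150:420,150:460,::-1],None,fx=2.2,fy=2.2))
E
```

```text
t: 5.67
tool_pos: [0.4689, 0.0787, 0.041]
tool_rot: [0.044, 1.568, -0.044]
contact_force: [-0.0, 0.3, -0.5]
opening: 0.0101
t: 6.0
tool_pos: [0.4922, 0.0782, 0.0403]
tool_rot: [0.042, 1.569, -0.042]
contact_force: [-0.4, -0.5, -0.8]
opening: 0.0103
[0.49073668 0.07837379 0.03979012] [ 0.11644243 -0.15416631 -0.78314086] [ 0.03391034 -0.02029274 -0.00575766]
```

View pics/s5c.png

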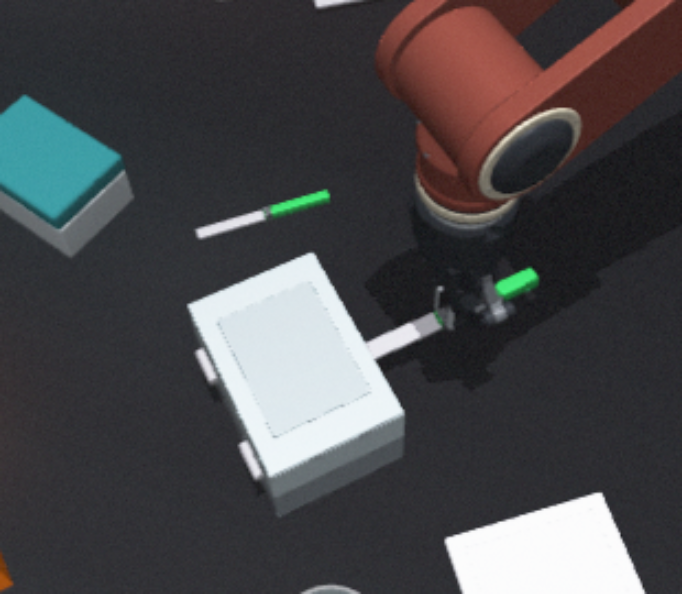

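View pics/t5.png

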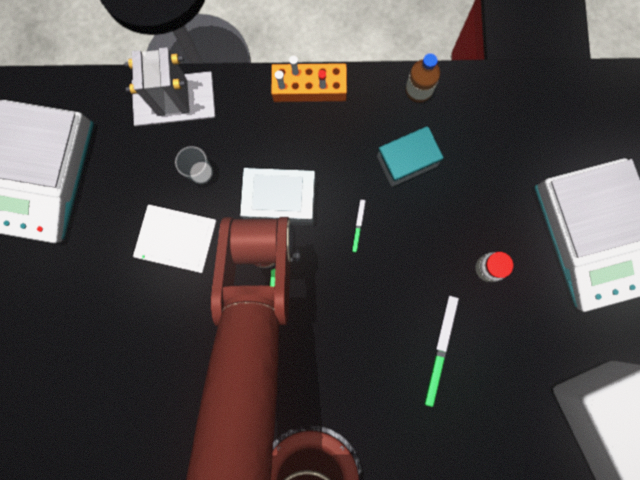

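```bash
python3 -m crank '[[[0,0,0.006,0],[0,0,0.012,0],[0,0,0.018,0],[0,0,0.024,0],[0,0,0.030,0]]]'; python3 - <<'E'
from h import *
snap('scene','s6'); 
o=get_obs();print(o['tool_pos'], o['contact_force'],o['wrist_torque'])
im=load('s6')[0]; cv2.imwrite('pics/s6c.png',cv2.resize(im[150:420,150:460,::-1],None,fx=2.2,fy=2.2))
E
```

```text
t: 6.52
tool_pos: [0.4908, 0.0785, 0.0707]
tool_rot: [0.042, 1.569, -0.042]
contact_force: [1.9, -1.4, -3.6]
opening: 0.0102
[0.49148147 0.07853542 0.07202369] [-0.02121194  0.59731642 -0.61892984] [ 0.07462983  0.29070213 -0.03075889]
```

View pics/s6c.png

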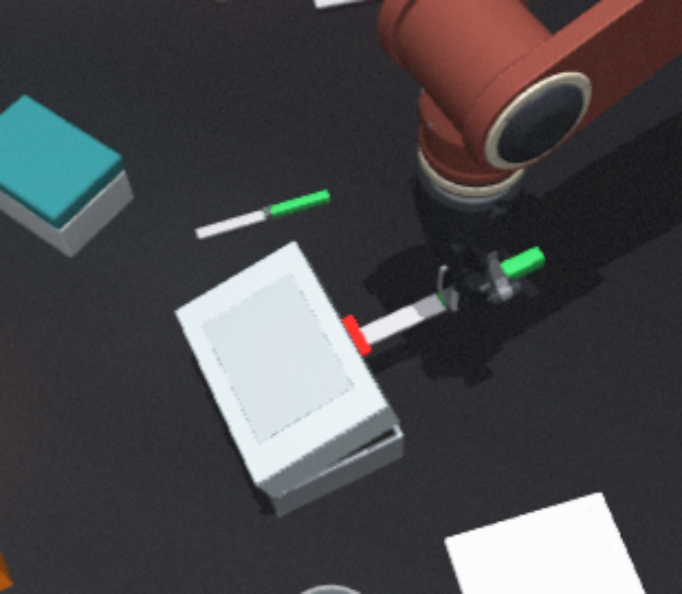

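```bash
python3 -m crank '[[[0,0,0.010,0],[0.004,0,0.016,0],[0.009,-0.0005,0.022,0],[0.014,-0.0005,0.028,0],[0.02,-0.001,0.033,0]]]';python3 -m crank '[[[0.006,0,0.004,0],[0.012,-0.0005,0.008,0],[0.018,-0.0005,0.012,0],[0.018,-0.001,0.012,0]]]'; python3 - <<'E'
from h import *
snap('scene','s7'); snap('top','t7')
o=get_obs();print(o['tool_pos'], o['contact_force'],o['wrist_torque'])
im=load('s7')[0]; cv2.imwrite('pics/s7c.png',cv2.resize(im[150:420,150:460,::-1],None,fx=2.2,fy=2.2))
E
```

```text
t: 6.98
tool_pos: [0.5112, 0.0775, 0.1036]
tool_rot: [0.042, 1.57, -0.042]
contact_force: [-1.6, 0.1, -2.4]
opening: 0.0105
t: 7.32
tool_pos: [0.5306, 0.0765, 0.116]
tool_rot: [0.042, 1.568, -0.042]
contact_force: [0.5, 0.5, -2.1]
opening: 0.01
[0.52935052 0.07634943 0.1151456 ] [ 0.3413359   0.58680628 -0.84427085] [-0.01616108 -0.00839529 -0.03231378]
```

View pics/s7c.png

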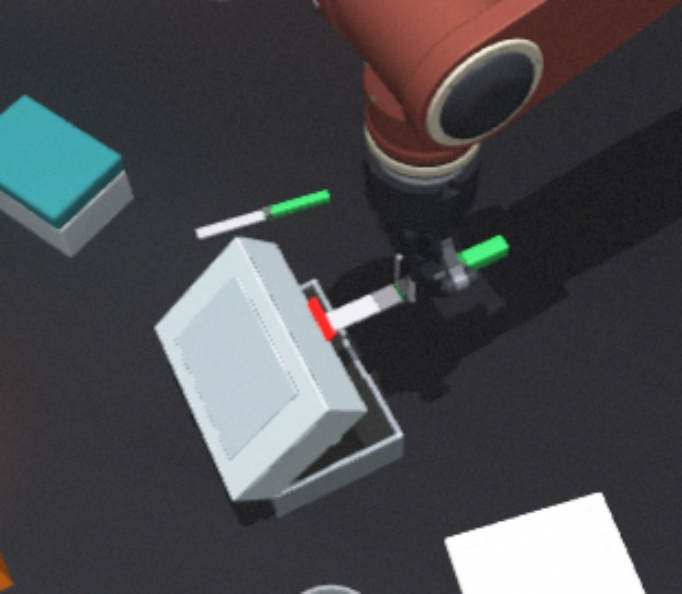

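```bash
python3 -m crank '[[[0.012,-0.0006,0.001,0],[0.024,-0.0012,0.002,0],[0.034,-0.0018,0.002,0],[0.044,-0.0024,0.002,0],[0.052,-0.003,0.002,0]]]'; python3 -m crank '[[[0.008,-0.0005,0,0],[0.016,-0.001,0,0],[0.023,-0.0013,0,0],[0.028,-0.0015,0,0],[0.028,-0.0015,0,0]]]';  python3 - <<'E'
from h import *
snap('scene','s8'); snap('top','t8')
o=get_obs();print(o['tool_pos'], o['contact_force'],o['wrist_torque'])
im=load('s8')[0]; cv2.imwrite('pics/s8c.png',cv2.resize(im[150:420,150:460,::-1],None,fx=2.2,fy=2.2))
E
```

```text
t: 7.83
tool_pos: [0.5808, 0.0735, 0.1164]
tool_rot: [0.042, 1.572, -0.042]
contact_force: [-1.1, 0.9, -0.9]
opening: 0.0105
t: 8.25
tool_pos: [0.6092, 0.0717, 0.1163]
tool_rot: [0.042, 1.571, -0.042]
contact_force: [-1.7, 1.1, -2.7]
opening: 0.0105
[0.60897878 0.07178412 0.11686514] [-1.27760952  0.40028419 -1.68426336] [-0.00502314  0.36843612 -0.05263081]
```

View pics/s8c.png

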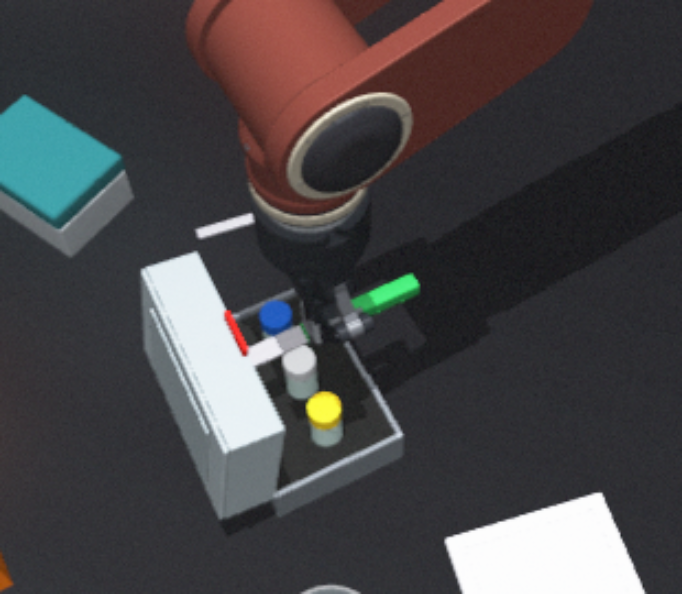

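View pics/t8.png

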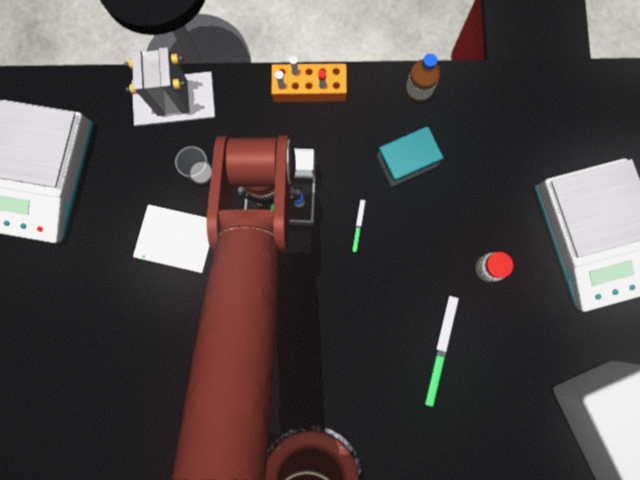

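```bash
python3 -m crank '[[[0.006,-0.0003,0,0],[0.012,-0.0006,0,0],[0.016,-0.0008,0,0],[0.016,-0.0008,0,0]]]';  python3 - <<'E'
from h import *
snap('scene','s9')
o=get_obs();print(o['tool_pos'], o['contact_force'],o['wrist_torque'])
im,d,m=load('s9'); P=cloud(d,m)
# lid outer top face plane: region of light-grey left of case
q=(P[...,0]>.65)&(P[...,0]<.80)&(P[...,2]>.06)&(P[...,2]<.2)&(abs(P[...,1]-.068)<.1)&(im.min(-1)>140)
v,u=np.where(q); print(len(v)); X=P[q]
# top-rim and outer face by normals: fit via depth for pixels behind
for lo,hi in [(.07,.09),(.09,.11),(.11,.13),(.13,.15),(.15,.17)]:
    z=X[(X[:,2]>lo)&(X[:,2]<hi)&(abs(X[:,1]-.07)<.05)]
    if len(z): print(lo,len(z),np.percentile(z[:,0],[5,50,95]))
cv2.imwrite('pics/s9c.png',cv2.resize(im[150:420,150:460,::-1],None,fx=2.2,fy=2.2))
E
```

```text
t: 8.68
tool_pos: [0.6262, 0.071, 0.1175]
tool_rot: [0.042, 1.568, -0.042]
contact_force: [-0.7, -0.2, -0.5]
opening: 0.0099
[0.62615166 0.07103641 0.11773625] [-0.14343887  0.34213111 -0.86434929] [0.011191   0.01793632 0.24525142]
2917
0.11 248 [0.65247148 0.67293426 0.69231143]
0.13 445 [0.71586925 0.73424652 0.74261236]
0.15 1215 [0.70052606 0.71583893 0.73665796]
```

View pics/s9c.png

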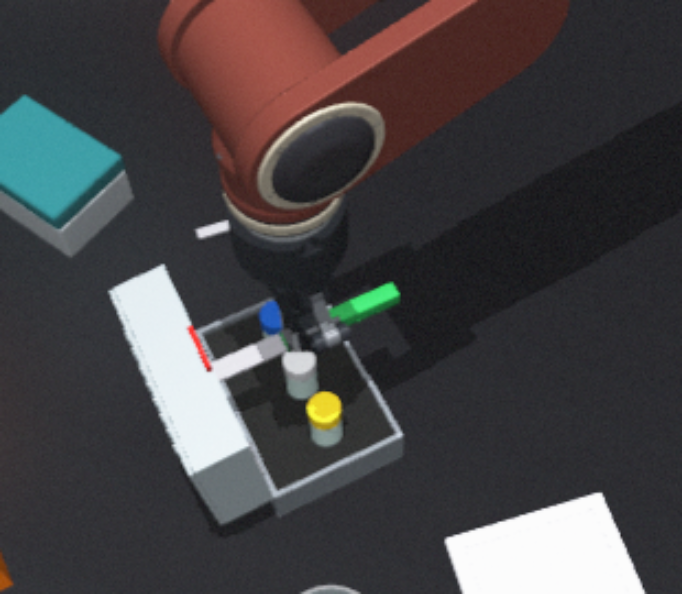

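```bash
python3 -m crank '[[[-0.02,0.001,0,0],[-0.055,0.003,0,0],[-0.09,0.005,0,0],[-0.13,0.007,0,0],[-0.17,0.008,0,0]]]';python3 -m crank '[[[-0.01,-0.04,0,0],[-0.01,-0.08,0,0],[-0.01,-0.12,-0.01,0],[-0.01,-0.16,-0.02,0],[-0.01,-0.20,-0.03,0]]]'; python3 -m crank '[[[0,-0.04,-0.02,0],[0,-0.07,-0.04,0],[0,-0.09,-0.05,0],[0,-0.09,-0.06,0],[0,-0.09,-0.06,0]]]'; python3 - <<'E'
from h import *
snap('scene','s10')
o=get_obs();print(o['tool_pos'], o['contact_force'],o['wrist_torque'])
im,d,m=load('s10'); P=cloud(d,m); hsv=cv2.cvtColor(im,cv2.COLOR_RGB2HSV)
x,y,z=o['tool_pos']
w=(hsv[...,1]<60)&(hsv[...,2]>100)&(P[...,0]>x+.02)&(P[...,0]<x+.13)&(abs(P[...,1]-y)<.03)&(P[...,2]>.01)&(P[...,2]<.08)
q=P[w];print(len(q),np.median(q,0),np.polyfit(q[:,0],q[:,2],1))
g=(hsv[...,0]>50)&(hsv[...,0]<75)&(hsv[...,1]>60)&(d>0)&(abs(P[...,1]-y)<.03)&(P[...,0]<x)
q=P[g];print(len(q),np.percentile(q,[5,50,95],axis=0))
cv2.imwrite('pics/s10c.png',cv2.resize(im[100:420,150:480,::-1],None,fx=1.8,fy=1.8))
E
```

```text
t: 9.15
tool_pos: [0.4543, 0.0792, 0.1176]
tool_rot: [0.042, 1.567, -0.042]
contact_force: [-0.9, -1.0, 0.2]
opening: 0.0104
t: 9.57
tool_pos: [0.4458, -0.1232, 0.0884]
tool_rot: [0.04, 1.565, -0.043]
contact_force: [0.4, -0.7, 0.3]
opening: 0.0103
t: 9.98
tool_pos: [0.444, -0.2114, 0.0255]
tool_rot: [0.045, 1.572, -0.043]
contact_force: [-1.0, -0.3, -0.9]
opening: 0.0097
[ 0.44440182 -0.21068032  0.02636178] [-0.10708193  0.62538059 -0.45620995] [-0.03210657  0.03031911  0.05458395]
254 [ 0.5094431  -0.21459511  0.02647654] [-0.00334133  0.02816296]
221 [[ 0.36521022 -0.21794134 -0.00229352]
 [ 0.39065357 -0.20327517  0.03118407]
 [ 0.42549094 -0.19931432  0.03558038]]
```

View pics/s10c.png

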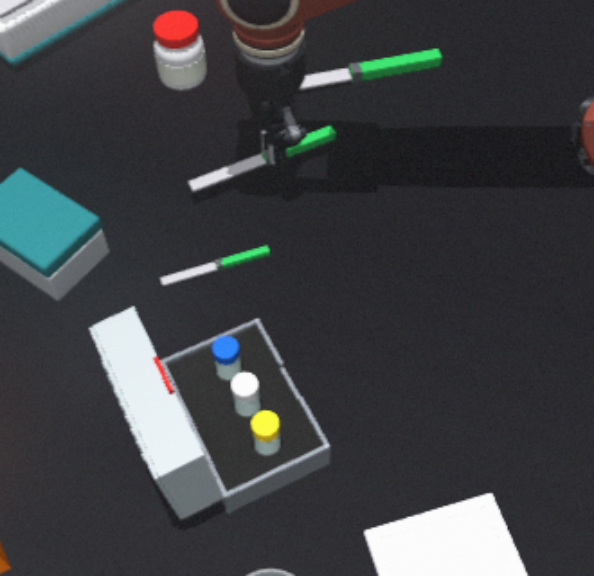

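```bash
python3 -m crank '[[[0,0,-0.010,0],[0,0,-0.016,0],[0,0,-0.02,0],[0,0,-0.021,0],[0,0,-0.021,0]]]'
```

```text
t: 10.45
tool_pos: [0.4445, -0.2102, 0.0055]
tool_rot: [0.042, 1.571, -0.041]
contact_force: [0.0, 0.1, -0.8]
opening: 0.01
```

```bash
python3 -m crank '[[[0,0,-0.001,0],[0,0,-0.0015,0],[0,0,-0.0015,0]]]'; python3 -m crank '[[[0,0,0,0],[0,0,0,0],[0,0,0,0],[0,0,0,0],[0,0,0,0]]]' 0.6; python3 -m crank '[[[0,0,0.02,0],[0,0,0.05,0],[0,0,0.09,0],[0,0,0.13,0],[0,0,0.16,0]]]';  python3 - <<'E'
from h import *
snap('scene','s11');snap('wrist','w11')
o=get_obs();print(o['tool_pos'], o['contact_force'],o['wrist_torque'])
im,d,m=load('s11');P=cloud(d,m); hsv=cv2.cvtColor(im,cv2.COLOR_RGB2HSV)
for n,lo,hi,s in [('blue',105,130,120),('yellow',22,35,120)]:
    q=(hsv[...,0]>lo)&(hsv[...,0]<hi)&(hsv[...,1]>s)&(d>0)&(abs(P[...,0]-.63)<.05)&(abs(P[...,1]-.07)<.08)
    print(n,q.sum(),np.median(P[q],0), np.percentile(P[q],[2,98],axis=0))
    top=q&(abs(P[...,2]-.08)<.004); v,u=np.where(top); pts=np.array([pix(m,a,b,.08) for a,b in zip(u,v)]); 
    print('  top',cv2.minEnclosingCircle((pts[:,:2]*1000).astype(np.float32)))
E
```

```text
t: 10.7
tool_pos: [0.445, -0.2108, 0.0049]
tool_rot: [0.042, 1.57, -0.042]
contact_force: [0.1, 2.4, 2.7]
opening: 0.0103
t: 11.12
tool_pos: [0.4446, -0.2109, 0.0042]
tool_rot: [0.042, 1.57, -0.042]
contact_force: [0.8, -0.6, -0.4]
opening: 0.0512
t: 11.53
tool_pos: [0.4453, -0.2113, 0.1678]
tool_rot: [0.041, 1.568, -0.044]
contact_force: [1.2, -1.2, 0.9]
opening: 0.0511
[ 0.4480477  -0.21317705  0.17167987] [ 0.38435782 -0.15974481  0.68372506] [ 0.00337006  0.00477734 -0.05478715]
blue 208 [0.62729901 0.02692042 0.07751471] [[ 0.61459051 -0.00601453  0.03635224]
 [ 0.63811811  0.03705632  0.08076271]]
  top ((626.8499755859375, 25.817615509033203), 13.222646713256836)
yellow 230 [0.63244526 0.11585643 0.07801192] [[0.6187795  0.0896543  0.03600943]
 [0.64307402 0.12689317 0.0811594 ]]
  top ((631.1089477539062, 115.77985382080078), 13.08778190612793)
```

View pics/w11.png

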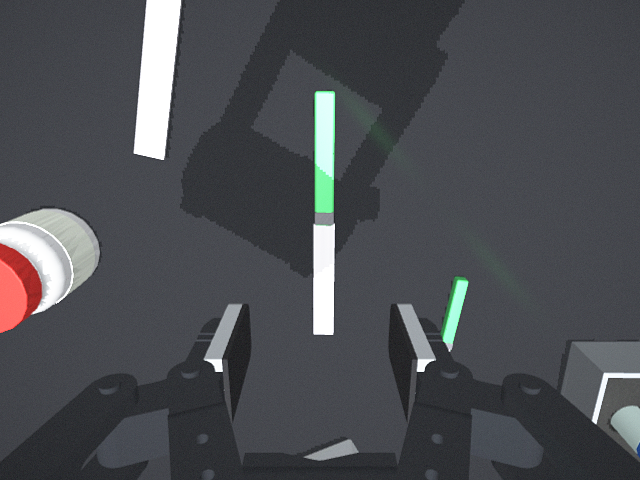

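View pics/s11.png

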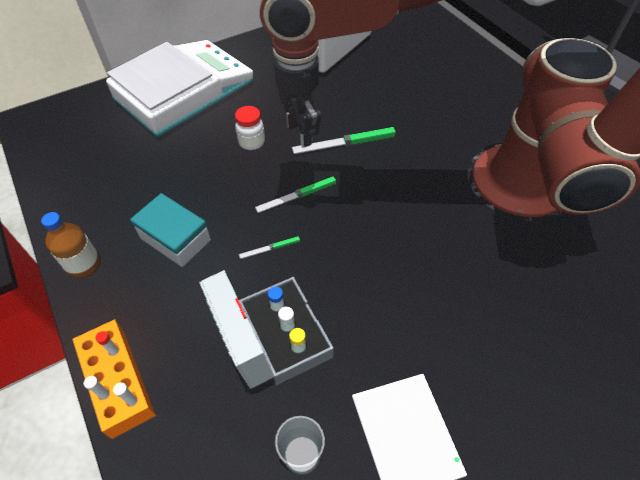

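```bash
python3 -m crank '[[[0.02,0.03,0.01,-7],[0.04,0.06,0.02,-14],[0.06,0.09,0.03,-21],[0.08,0.12,0.03,-28],[0.1,0.15,0.03,-35]]]'; python3 -m crank '[[[0.02,0.02,0,-7],[0.04,0.04,0,-14],[0.06,0.06,0,-21],[0.08,0.08,0,-28],[0.08,0.088,0,-35]]]'; python3 -m crank '[[[0,0,0,-7],[0,0,0,-14],[0,0,0,-21],[0,0,0,-28],[0,0,0,-31]]]' 0.6 30; python3 - <<'E'
from h import *
snap('wrist','w12'); snap('top','t12')
o=get_obs();print(o['tool_pos'], o['q'],R.from_rotvec(o['tool_rot']).as_matrix()[:,1])
E
```

```text
t: 12.05
tool_pos: [0.5442, -0.0616, 0.1944]
tool_rot: [0.496, 1.512, -0.496]
contact_force: [0.3, -0.4, -0.3]
opening: 0.0515
t: 12.47
tool_pos: [0.6251, 0.0274, 0.1926]
tool_rot: [0.964, 1.348, -0.963]
contact_force: [-0.4, 0.2, -0.1]
opening: 0.0514
t: 12.88
tool_pos: [0.6228, 0.0252, 0.1927]
tool_rot: [1.363, 1.102, -1.366]
contact_force: [0.4, -0.4, -0.5]
opening: 0.0511
[0.62278796 0.02506584 0.19284465] [-7.90853714e-02  7.58136500e-02  1.65359472e+00 -3.77363576e-05
  1.41420036e+00  1.28841982e-01] [ 0.97846009 -0.20642642 -0.00199457]
```

View pics/w12.png

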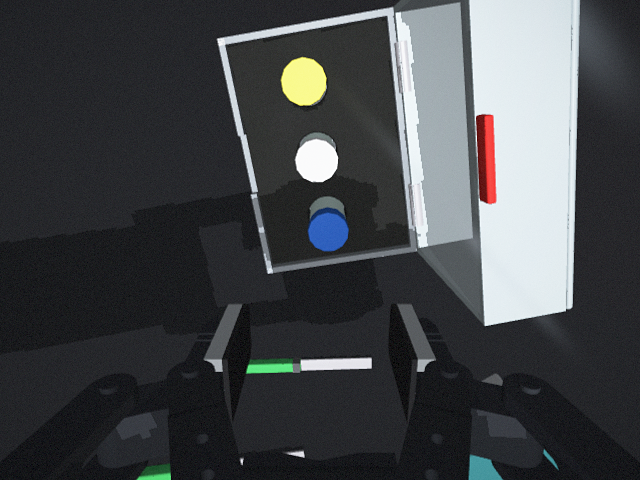

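```bash
python3 - <<'E'
from h import *
for n in ['w12','t12']:
    im,d,m=load(n);P=cloud(d,m); hsv=cv2.cvtColor(im,cv2.COLOR_RGB2HSV)
    for nm,lo,hi,s in [('blue',105,130,120),('yellow',22,35,100)]:
        q=(hsv[...,0]>lo)&(hsv[...,0]<hi)&(hsv[...,1]>s)&(d>0)&(abs(P[...,0]-.63)<.05)&(abs(P[...,1]-.07)<.08)&(abs(P[...,2]-.08)<.006)
        if q.sum()<5: continue
        v,u=np.where(q); pts=np.array([pix(m,a,b,.08) for a,b in zip(u,v)])
        print(n,nm,q.sum(),np.median(P[q],0),cv2.minEnclosingCircle((pts[:,:2]*1000).astype(np.float32)))
# two-ray crossing of blue top centre from scene s11 and w12
def ctr(n):
    im,d,m=load(n);P=cloud(d,m); hsv=cv2.cvtColor(im,cv2.COLOR_RGB2HSV)
    q=(hsv[...,0]>105)&(hsv[...,0]<130)&(hsv[...,1]>120)&(abs(P[...,0]-.63)<.05)&(abs(P[...,1]-.07)<.08)&(abs(P[...,2]-.08)<.005)
    v,u=np.where(q); r=rot(m)@np.array([(u.mean()-m['cx'])/m['fx'],(v.mean()-m['cy'])/m['fy'],1]); return np.array(m['xyz']),r/np.linalg.norm(r)
a,b=ctr('s11'),ctr('w12')
A=np.stack([a[1],-b[1]],1); t=np.linalg.lstsq(A,b[0]-a[0],rcond=None)[0]; p,q=a[0]+t[0]*a[1],b[0]+t[1]*b[1]; print('cross',(p+q)/2,np.linalg.norm(p-q))
# pad
im,d,m=load('s11');P=cloud(d,m);hsv=cv2.cvtColor(im,cv2.COLOR_RGB2HSV)
for n in ['t12','s11']:
    im,d,m=load(n);P=cloud(d,m)
    w=(im.min(-1)>120)&(P[...,2]<.014)&(P[...,2]>.003)&(abs(P[...,0]-.546)<.12)&(abs(P[...,1]-.322)<.12)
    k,l,s,c=cv2.connectedComponentsWithStats(w.astype(np.uint8)); i=1+np.argmax(s[1:,4]); v,u=np.where(l==i)
    pts=np.array([pix(m,a,b,.008) for a,b in zip(u,v)]);print(n,cv2.minAreaRect((pts[:,:2]*1000).astype(np.float32)))
E
```

```text
w12 blue 1305 [0.62859736 0.02482931 0.08086541] ((628.3495483398438, 24.3126277923584), 13.59456729888916)
w12 yellow 1685 [0.63325445 0.11367478 0.08087452] ((633.197265625, 113.51171875), 12.87009048461914)
t12 blue 8 [0.6319553  0.02703627 0.07930355] ((632.8286743164062, 27.950183868408203), 4.761198997497559)
t12 yellow 26 [0.63989599 0.11291893 0.08078377] ((637.219482421875, 114.09394836425781), 10.296164512634277)
cross [0.62744433 0.02471375 0.07863092] 0.0025632403917488365
t12 ((546.5946655273438, 322.7289123535156), (172.0738983154297, 132.00100708007812), 76.66839599609375)
s11 ((547.5331420898438, 323.7378845214844), (169.5244903564453, 129.52012634277344), 76.61871337890625)
```

```bash
python3 -m crank '[[[0.005,0,-0.03,0],[0.005,0,-0.06,0],[0.005,0,-0.09,0],[0.005,0,-0.115,0],[0.005,0,-0.12,0]]]'; python3 -m crank '[[[0,0,-0.005,0],[0,0,-0.01,0],[0,0,-0.013,0],[0,0,-0.013,0]]]'; python3 - <<'E'
from h import *
snap('wrist','w13'); 
o=get_obs();print(o['tool_pos'],o['contact_force'])
E
```

```text
t: 13.4
tool_pos: [0.624, 0.0253, 0.0676]
tool_rot: [1.355, 1.112, -1.368]
contact_force: [-1.5, 0.3, -1.8]
opening: 0.0515
t: 13.73
tool_pos: [0.6291, 0.025, 0.0624]
tool_rot: [1.362, 1.102, -1.359]
contact_force: [-0.1, -1.0, 0.4]
opening: 0.0508
[0.62923672 0.0249785  0.06266053] [ 0.67317547 -0.22901243 -0.38933763]
```

View pics/w13.png

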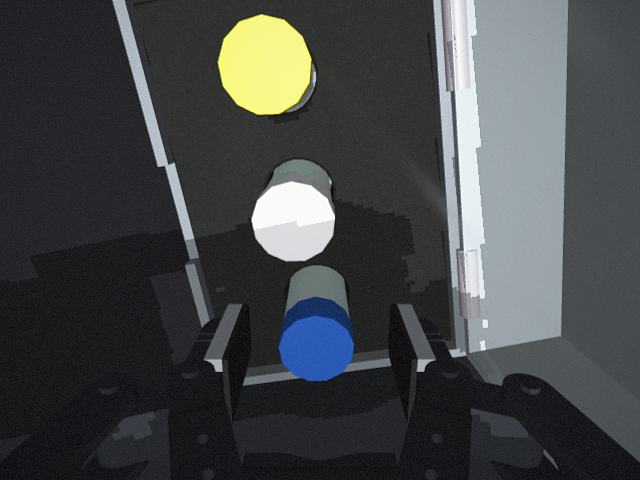

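```bash
python3 -m crank '[[[0,0,-0.003,0],[0,0,-0.003,0],[0,0,-0.003,0],[0,0,-0.003,0],[0,0,-0.003,0]]]' 0 30; python3 -m crank '[[[0,0,0,0],[0,0,0.01,0],[0,0,0.03,0],[0,0,0.055,0],[0,0,0.08,0]]]'; python3 - <<'E'
from h import *
snap('wrist','w14'); snap('scene','s14')
o=get_obs();print(o['tool_pos'],o['contact_force'])
E
```

```text
t: 14.2
tool_pos: [0.6287, 0.0251, 0.0589]
tool_rot: [1.361, 1.103, -1.36]
contact_force: [-0.3, -0.3, 2.5]
opening: 0.0237
t: 14.62
tool_pos: [0.6275, 0.0251, 0.1386]
tool_rot: [1.36, 1.105, -1.363]
contact_force: [0.8, -0.5, -0.2]
opening: 0.0236
[0.63163065 0.02484045 0.144502  ] [0.03727517 0.03708389 0.75126756]
```

View pics/w14.png

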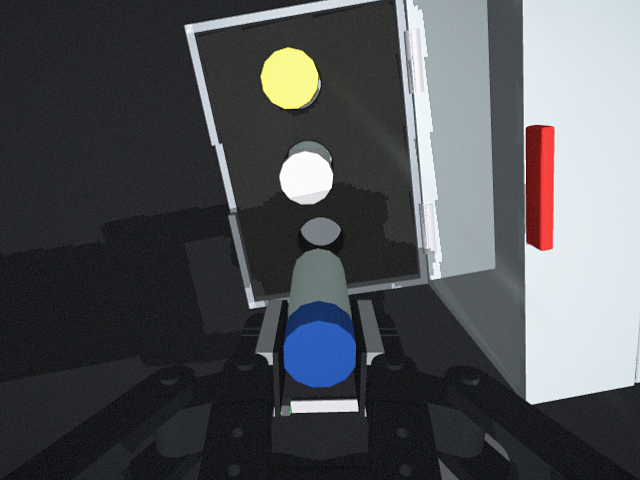

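View pics/s14.png

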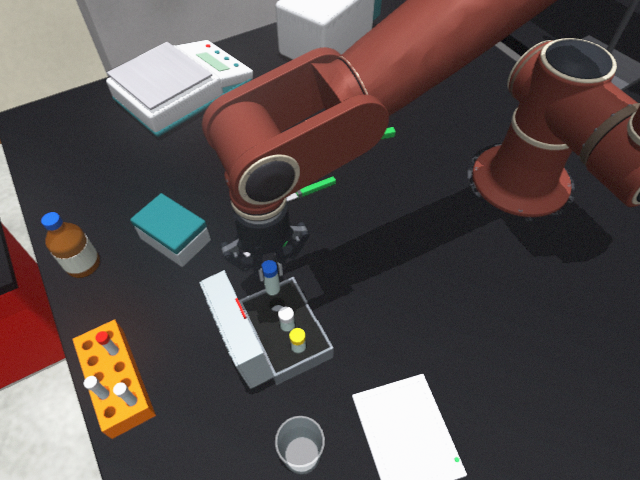

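```bash
python3 -m crank '[[[-0.03,0,0.02,0],[-0.065,0.01,0.02,0],[-0.095,0.035,0.02,-1.5],[-0.106,0.07,0.02,-1.5],[-0.106,0.105,0.02,-1.5]]]'; python3 -m crank '[[[0,0.035,0,0],[0,0.07,-0.015,0],[0,0.09,-0.035,0],[0,0.09,-0.06,0],[0,0.09,-0.07,0]]]'; python3 - <<'E'
from h import *
snap('scene','s15'); snap('top','t15');snap('wrist','w15')
o=get_obs();print(o['tool_pos'],o['contact_force'],R.from_rotvec(o['tool_rot']).as_matrix()[:,1])
E
```

```text
t: 15.13
tool_pos: [0.5192, 0.1305, 0.1569]
tool_rot: [1.379, 1.09, -1.383]
contact_force: [0.7, -0.1, -0.4]
opening: 0.0234
t: 15.55
tool_pos: [0.5194, 0.2206, 0.084]
tool_rot: [1.373, 1.093, -1.384]
contact_force: [-0.7, -0.5, -1.3]
opening: 0.0238
[0.52125422 0.21933189 0.08690294] [ 0.25134107 -0.2057647  -0.88246898] [ 0.97254451 -0.2326994  -0.00285636]
```

View pics/s15.png

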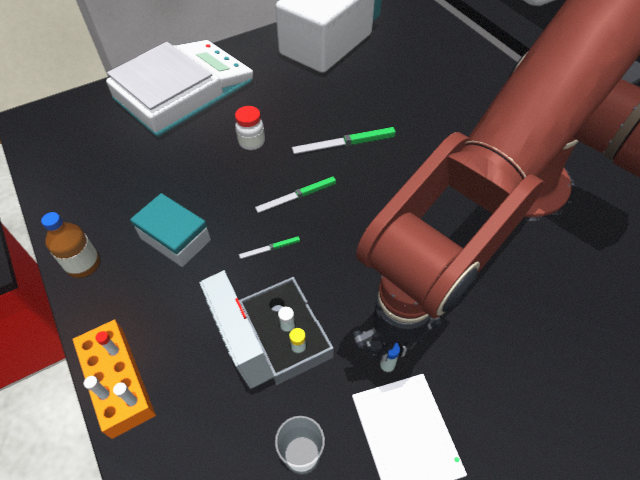

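View pics/w15.png

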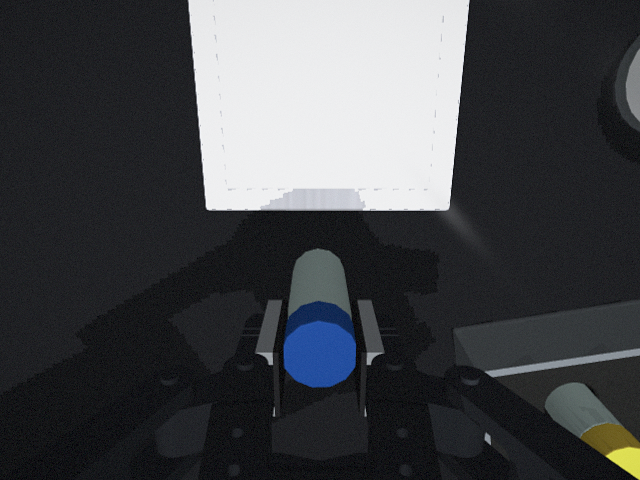

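```bash
python3 - <<'E'
from h import *
im,d,m=load('w15'); o=get_obs()
n=np.array([.231,.973]); 
for u in (230,320,430):
    p=pix(m,u,209,.008); print(p, (p[:2]-o['tool_pos'][:2])@n)
P=cloud(d,m); hsv=cv2.cvtColor(im,cv2.COLOR_RGB2HSV)
b=(hsv[...,0]>105)&(hsv[...,0]<130)&(hsv[...,1]>120)&(P[...,2]>.05); print('cap z',np.percentile(P[b][:,2],[50,90,98]),np.median(P[b],0),o['tool_pos'])
E
```

```text
[0.47891028 0.25302683 0.008     ] 0.023003726475943724
[0.52555072 0.24193779 0.008     ] 0.02298803092361653
[0.58239857 0.22842187 0.008     ] 0.022968900346415255
cap z [0.10676065 0.1577023  0.16716077] [0.52061899 0.22310346 0.10676065] [0.52125422 0.21933189 0.08690294]
```

```bash
python3 -m crank '[[[0,0,-0.015,0],[0,0,-0.028,0],[0,0,-0.031,0],[0,0,-0.031,0]]]' - 20; python3 -m crank '[[[0.0023,0.0097,0,0],[0.0039,0.0165,0,0],[0.0055,0.0234,-0.001,0],[0.007,0.029,-0.0025,0],[0.007,0.029,-0.0025,0]]]'; python3 - <<'E'
from h import *
snap('wrist','w16');snap('scene','s16')
o=get_obs();print(o['tool_pos'],o['contact_force'])
E
```

```text
t: 16.03
tool_pos: [0.5217, 0.2193, 0.0565]
tool_rot: [1.379, 1.089, -1.382]
contact_force: [-0.7, 0.0, -0.0]
opening: 0.0237
t: 16.45
tool_pos: [0.5304, 0.2503, 0.0557]
tool_rot: [1.38, 1.089, -1.377]
contact_force: [-0.3, -2.3, 2.2]
opening: 0.0238
[0.5299399  0.2495606  0.05529858] [ 0.7243286  -1.6796751   1.35764362]
```

View pics/w16.png

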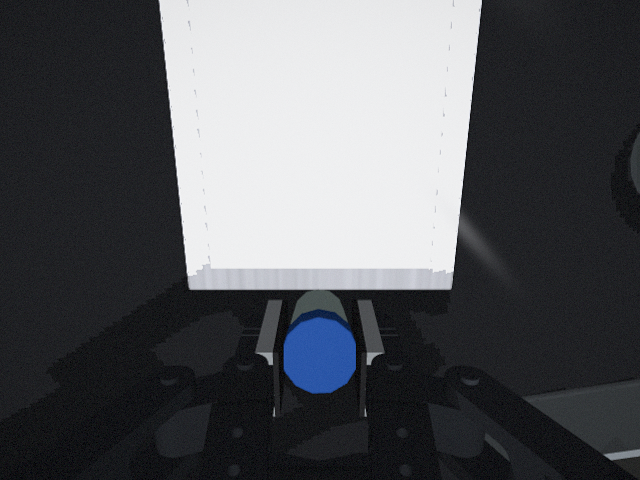

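```bash
python3 -m crank '[[[0.0014,0.0058,-0.003,0],[0.0025,0.0107,-0.006,0],[0.0037,0.0156,-0.0095,0],[0.005,0.0214,-0.0125,0],[0.005,0.0214,-0.0125,0]]]'; python3 - <<'E'
from h import *
snap('wrist','w17');snap('scene','s17')
o=get_obs();print(o['tool_pos'],o['contact_force'])
im=load('s17')[0]; cv2.imwrite('pics/s17c.png',cv2.resize(im[280:480,300:500,::-1],None,fx=2.8,fy=2.8))
E
```

```text
t: 16.97
tool_pos: [0.5342, 0.2714, 0.0415]
tool_rot: [1.379, 1.09, -1.38]
contact_force: [0.0, -1.3, 2.6]
opening: 0.0235
[0.53402347 0.27079844 0.04178119] [-0.44215042 -1.01344222  2.25131496]
```

View pics/w17.png

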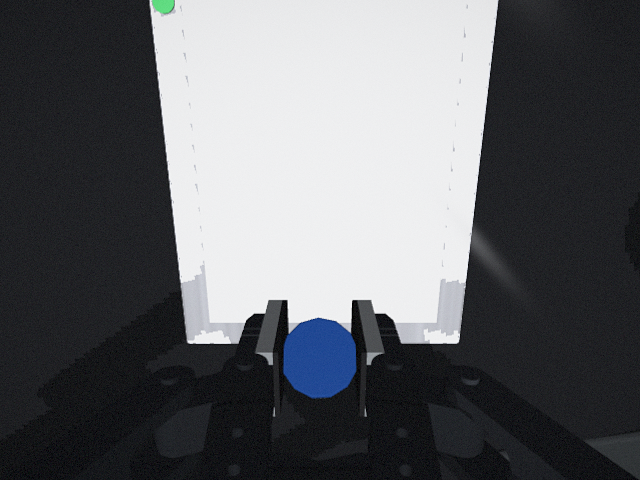

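View pics/s17c.png

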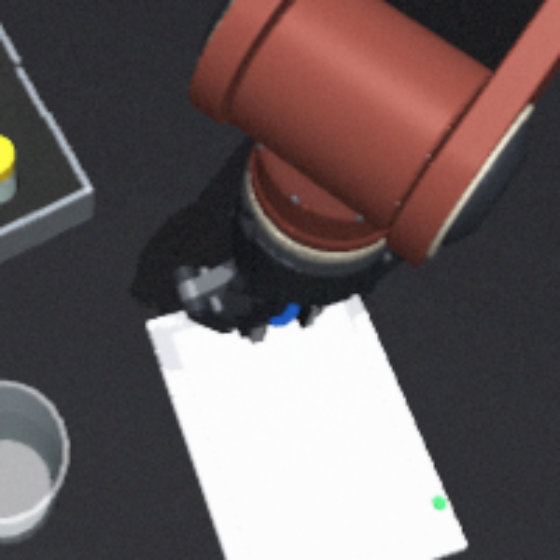

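```bash
python3 -m crank '[[[0.0009,0.0039,-0.005,0],[0.0018,0.0078,-0.010,0],[0.0023,0.0097,-0.015,0],[0.0025,0.0107,-0.02,0],[0.0025,0.0107,-0.02,0]]]'; python3 - <<'E'
from h import *
snap('wrist','w18')
o=get_obs();print(o['tool_pos'],o['contact_force'])
for n in ['w17','w18']:
    im,d,m=load(n);P=cloud(d,m); hsv=cv2.cvtColor(im,cv2.COLOR_RGB2HSV)
    b=((hsv[...,0]>105)&(hsv[...,0]<130)&(hsv[...,1]>120)&(d>0)).astype(np.uint8); b=cv2.erode(b,np.ones((9,9)))
    q=P[b>0]; c=np.median(q,0); q=q[np.linalg.norm(q-c,axis=1)<.012]; 
    _,s,vt=np.linalg.svd(q-q.mean(0),full_matrices=False); nn=vt[2]*np.sign(vt[2][2]); print(n,len(q),c,'n',nn,'tilt',np.degrees(np.arccos(nn[2])),s)
E
```

```text
t: 17.48
tool_pos: [0.5374, 0.2821, 0.0224]
tool_rot: [1.382, 1.089, -1.378]
contact_force: [0.6, 0.6, 3.7]
opening: 0.0239
[0.53738246 0.28182271 0.02261406] [1.08981857 1.00804499 3.1481651 ]
w17 2723 [0.53317747 0.27051531 0.06424716] n [0.14215389 0.61462739 0.77590299] tilt 39.11302771209627 [0.29481813 0.27604281 0.03382441]
w18 2449 [0.5363827  0.27999726 0.04820961] n [0.16865217 0.80954764 0.56230691] tilt 55.78451353417065 [0.29672458 0.26585843 0.06329427]
```

View pics/w18.png

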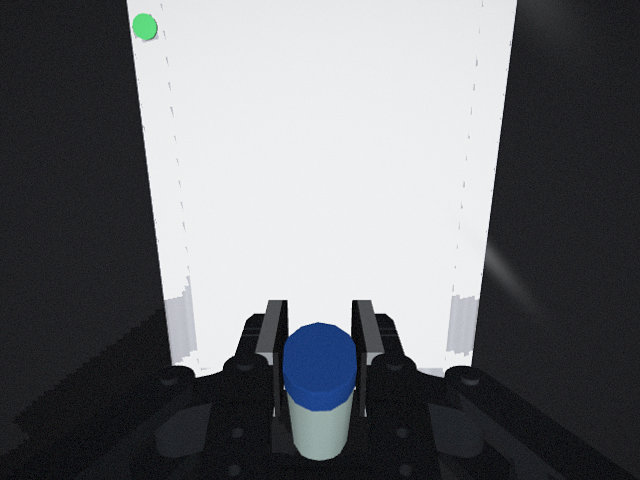

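```bash
python3 -m crank '[[[0.0004,0.0015,-0.003,0],[0.0007,0.003,-0.006,0],[0.0007,0.003,-0.007,0],[0.0007,0.003,-0.007,0]]]'; python3 -m crank '[[[0,0,0.015,0],[0,0,0.03,0],[0,0,0.05,0],[0,0,0.07,0],[0,0,0.08,0]]]' - 40; python3 - <<'E'
from h import *
snap('wrist','w19'); snap('scene','s19')
o=get_obs();print(o['tool_pos'],o['contact_force'])
for n in ['w19','s19']:
    im,d,m=load(n);P=cloud(d,m); hsv=cv2.cvtColor(im,cv2.COLOR_RGB2HSV)
    b=((hsv[...,0]>105)&(hsv[...,0]<130)&(hsv[...,1]>120)&(d>0)&(abs(P[...,1]-.3)<.06)).astype(np.uint8)
    q=P[b>0]; print(n,len(q),np.median(q,0),np.percentile(q,[3,97],axis=0))
im=load('s19')[0]; cv2.imwrite('pics/s19c.png',cv2.resize(im[280:480,300:500,::-1],None,fx=2.8,fy=2.8))
E
```

```text
t: 17.87
tool_pos: [0.5377, 0.2845, 0.0155]
tool_rot: [1.38, 1.089, -1.379]
contact_force: [0.9, 0.9, 3.5]
opening: 0.0237
t: 18.28
tool_pos: [0.5377, 0.2842, 0.0966]
tool_rot: [1.381, 1.089, -1.379]
contact_force: [0.6, 1.2, -0.2]
opening: 0.0234
[0.53837084 0.28444644 0.0968491 ] [ 0.40019829 -0.70193326  0.66012116]
w19 6833 [0.53720798 0.28305354 0.12532379] [[0.49588036 0.2683069  0.11087955]
 [0.57598979 0.30557653 0.17680858]]
s19 45 [0.53549042 0.28850874 0.11603033] [[0.52590723 0.28644376 0.10703079]
 [0.55992094 0.29819175 0.17869694]]
```

View pics/w19.png

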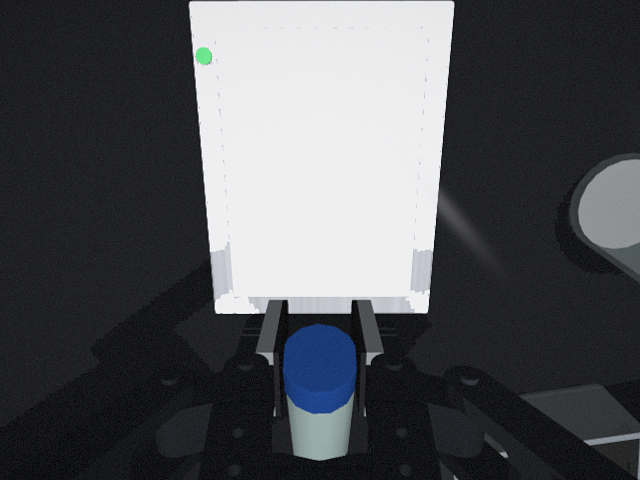

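View pics/s19c.png

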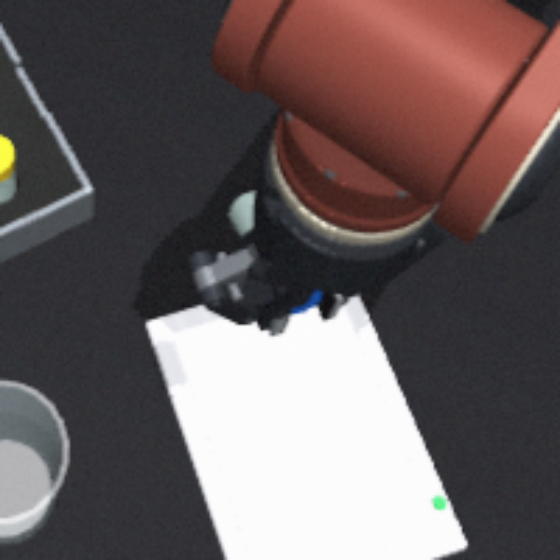

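```bash
python3 - <<'E'
from h import *
im,d,m=load('w19');P=cloud(d,m)
for (u,v) in [(320,335),(320,350),(320,365),(320,375),(320,385),(320,395),(320,405),(320,415),(320,430),(320,445),(320,455)]:
    print(v,im[v,u],P[v,u].round(4))
im,d,m=load('s19');P=cloud(d,m)
for v in range(350,364,3): print('s',[ (im[v,u].tolist(),P[v,u].round(3).tolist()) for u in (384,388)])
E
```

```text
335 [ 22  57 117] [0.5391 0.2869 0.1127]
350 [ 25  56 118] [0.5386 0.2849 0.1187]
365 [ 24  58 118] [0.538  0.2823 0.1231]
375 [ 31  61 121] [0.5378 0.2816 0.1273]
385 [ 25  57 120] [0.5373 0.2796 0.1294]
395 [ 26  66 141] [0.5369 0.2778 0.1317]
405 [ 32  71 143] [0.5353 0.2712 0.1279]
415 [154 174 170] [0.5336 0.2641 0.1239]
430 [152 171 168] [0.5311 0.2535 0.1187]
445 [152 170 169] [0.5283 0.2419 0.1132]
455 [151 171 170] [0.5262 0.2328 0.1085]
s [([53, 56, 60], [0.496, 0.185, -0.002]), ([172, 196, 192], [0.525, 0.219, 0.102])]
s [([152, 172, 168], [0.531, 0.219, 0.097]), ([168, 189, 186], [0.527, 0.224, 0.102])]
s [([134, 152, 150], [0.533, 0.222, 0.094]), ([167, 188, 185], [0.531, 0.228, 0.104])]
s [([119, 134, 131], [0.536, 0.227, 0.096]), ([157, 178, 175], [0.534, 0.232, 0.105])]
s [([60, 65, 66], [0.51, 0.205, 0.002]), ([109, 121, 118], [0.536, 0.235, 0.101])]
```

```bash
python3 -m crank '[[[0.004,0.018,0.001,0],[0.009,0.037,0.002,0],[0.0135,0.056,0.002,0],[0.0165,0.071,0.002,0],[0.0165,0.071,0.002,0]]]'; python3 -m crank '[[[0,0,0,0],[0,0,0,0],[0,0,0,0],[0,0,0,0],[0,0,0,0]]]'; python3 - <<'E'
from h import *
snap('wrist','w20'); snap('scene','s20'); snap('top','t20')
o=get_obs();print(o['t'],o['tool_pos'],o['contact_force'],np.abs(o['dq']).max())
im,d,m=load('w20');P=cloud(d,m)
for v in (335,350,365,385,415,430,445,455): print(v,im[v,320],P[v,320].round(4))
a,b=P[415,320],P[455,320]; e=a-b; print('tilt',90-np.degrees(np.arctan2(e[2],np.hypot(e[0],e[1]))))
E
```

```text
t: 18.8
tool_pos: [0.5531, 0.3568, 0.0949]
tool_rot: [1.377, 1.092, -1.381]
contact_force: [-0.0, 0.0, -0.8]
opening: 0.0231
t: 19.22
tool_pos: [0.554, 0.3545, 0.0972]
tool_rot: [1.38, 1.089, -1.381]
contact_force: [0.7, -1.0, -0.5]
opening: 0.0236
19.3667 [0.55411636 0.35485932 0.09748664] [ 0.3344754   0.37226109 -0.364279  ] 0.003549553225467336
335 [ 30  65 122] [0.5555 0.3576 0.1139]
350 [ 22  57 117] [0.555  0.3553 0.1194]
365 [ 27  59 120] [0.5542 0.3524 0.1233]
385 [ 30  62 120] [0.5537 0.3502 0.1303]
415 [157 178 171] [0.5498 0.3339 0.124 ]
430 [152 171 169] [0.5473 0.3232 0.1186]
445 [154 173 170] [0.5446 0.312  0.1136]
455 [149 167 165] [0.5427 0.3041 0.1102]
tilt 65.77813042975495
```

View pics/s20.png

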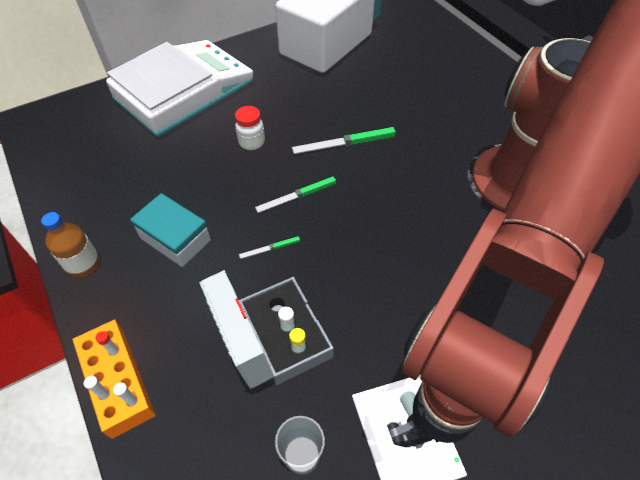

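View pics/t20.png

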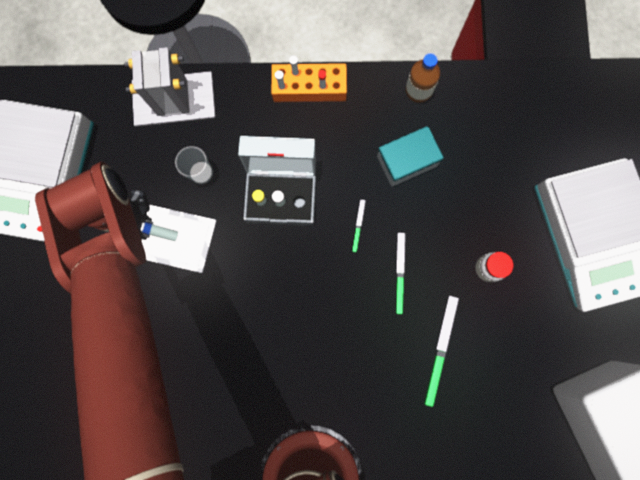

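View pics/w20.png

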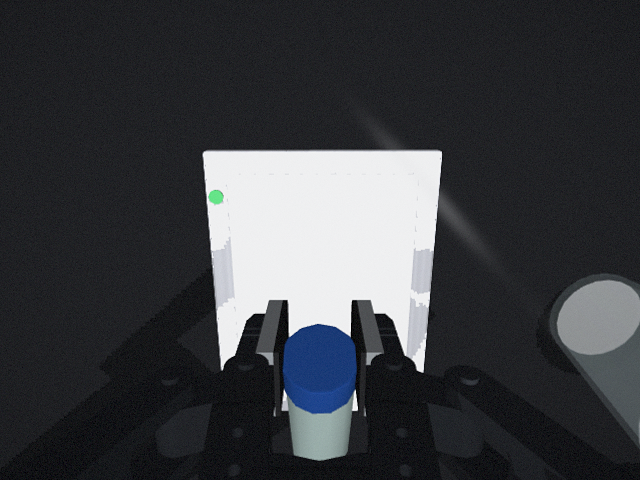

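```bash
python3 -c "
from station import *
print(finish_job())"
```

```text
the job is handed in; nothing more can be done
None
```

I carried out the whole task and handed the job in at about 19.4 s of the 61 s; no verdict was reported.

- **Lid:** I put the blade of the middle-sized spatula in the notch, lifted the lid, then pushed it on from inside with the blade tip. It ended at about 1.65 rad by a rough reading of the depth picture, so it stands wide open.
- **Spatula:** It lies flat on the bench and was let go, well away from the other things.
- **Blue cell:** I drew it from the well nearest the spatulas, gripping it by the cap. The arm only turns about the vertical, so I tipped the cell in the grip by levering it over the pad's near edge, then raised it.

**Last checks:**
- **Tilt:** about 65° from upright (64–66° across my readings), inside the 46–126° range.
- **Position:** I moved the cell by the measured offset to bring its centre over the pad's middle, about 10 cm up. The final wrist picture agrees to about 1 cm.
- **Stillness and grip:** the arm was at rest, holding with a 40 N grip setting and almost no outside force on the wrist.
- **Other things:** in the top and scene pictures the white and yellow cells were still in their wells and the bystanders looked unmoved. I judged that by eye and did not measure the shift.

One reading was off: a plane fit to the cap during the tipping gave about 56°. The fit also took in the cap's side, so I went by the later readings along the glass and the cap face. No check failed.

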